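Fetch the hemmed-in culture flask for imaging

ROBOT

A 7-joint arm with a two-finger parallel gripper is mounted at the origin on the work surface. World frame = base frame: x ahead of the robot, y to its left, z up, the work surface at z = 0. Lengths are in m, angles in degrees, forces in N, time in s.
With the tool pointing down it reaches from about 0.425 to 0.875 m from the base axis. Payload 4.7 kg.
Tool frame: the origin (TCP) lies at the very end of the fingers, on their centre line; the grasp point (between the pads) lies 19 mm behind it; z points along the fingers, y is the direction in which the jaws open and shut (so a half turn about z gives the same grasp; the last joint's range is limited). The gripper opens to 87 mm and grips with 3 to 60 N. Pads are 19 mm wide; open, the fingers measure 117 mm over their backs; the gripper's body (75 mm by 190 mm) begins 51 mm behind the grasp point.
Start: joints at [69.907, 18.392, -4.016, 83.108, 1.295, 78.541, -3.26], TCP at [0.232, -0.607, 0.223] pointing down, gripper open.
Joint ranges: [-163.93, 163.93], [-17.29, 119.83], [-79.2, 71.16], [3.27, 140.29], [-89.18, 269.18], [5.43, 117.66], [-154.24, 154.24]. Speed limits (degrees/s): [147.25, 147.25, 180, 180, 180, 180, 180].

INTERFACE

Orientations are given as [roll, pitch, yaw] about the fixed x, y, z axes, in that order (R = Rz(yaw) Ry(pitch) Rx(roll)).
In Python, from cell import sensors, imaging, ticket gives the robot as it stands.
- The arm moves only by the tool carry_out, never from a script. Its argument "plan" is a list of rows, each an object of numbers: "fingers": the closure, from -1 (fully open) to 1 (shut); "dx", "dy", "dz": the shift along the tool's x, y, z normalised to -1 to 1, where 1 is 0.03 m; "rx", "ry", "rz": the turn, a rotation vector about the tool's x, y, z normalised to -1 to 1, where 1 is 10 degrees. A call has 1 to 12 rows; each row shifts and turns the commanded pose from where the row before left it, along the tool's axes as they then stand; what a row does not reach is not made up. A row lasts 1/8 s, in which the tool goes at most 62.5 mm and 10.7 degrees, less where a joint would pass 70% of its speed; a pose out of reach is approached as far as the arm can. A call with a number of a shift or a turn outside -1 to 1 is refused whole. A call with a gripper value outside its range is refused whole. The fingers move at their own pace and stop on an object; "force" is the grip in N (left out, the last holds). Time passes only in rows, so rows that do not move let the fingers close. It gives the time, the measured TCP pose, the force and the opening at its end, in the units of the state.
- sensors.get_obs(): the state, without advancing time (a new reading comes with each control period).
- imaging.read_camera(name): name is "scene" or "top" or "wrist"; returns a dict with "color" (400x640x3 uint8, red, green, blue), "mtx" (3x3 intrinsics, pixels), "extrinsics" (4x4, takes a point from world to camera coordinates); the wrist camera has in their place "tool_from_camera" (4x4, takes a point from camera to tool coordinates, whose origin is the TCP and whose axes are the flange's). Camera axes: x right, y down, z forward; pixel columns grow to the right and rows downward; lengths in m; the calibration is good to about 2 mm. A picture is of the moment at which its call begins: read the wrist's pose just before it. There is no depth.
- ticket.sign_off(): hands the job in, once; it reports no verdict.
The state is a dict: "time_s": time; "qpos": joint angles; "joint_velocities": joint speeds; "effort": joint torques, N m; "tool_pos": TCP position; "tool_rot": TCP orientation; "force": force on the tool from outside, world axes, zero at the start; "wrist_torque": the same for the moment, N m; "grip_width": finger opening in m.
Only numpy, scipy, OpenCV 4.12 (cv2) and the standard library are available. Lean on these libraries where they do the work, as an engineer would, in place of code of your own. Each camera call takes 0.05 s, during which the arm holds its last target.

TASK

The culture flask lying on the aluminium tray is hemmed in by a square bottle, a jar and a slide box. First stand all three on the grey cork-edged mat, then lay the flask on the imaging unit's black stage inside the white outline, over the round window, with its cap at the outline's narrow end; finally put the bottle, the jar and the slide box back on the tray, each exactly where it stood and turned as before. Keep everything upright (the flask flat) and do not shift the media bottle, notebook and pipette-tip box beyond the work area.

Things in the scene. Friction and masses are not known exactly. Their poses are not given: they have to be found in the camera images.
- flask_center (a point): Centre of the culture flask, 12.5 mm above its underside: a clear flat box 75 (x) x 50 (y) x 25 mm, z up, with a white screw cap (diameter 25) at its -x end, 102 mm long overall; 70 g. Starts on the tray's middle seat, at tray (0.030, 0), turned as the tray. Grasp across the 50 mm width; neighbours 5 to 14 mm from its long sides and cap leave no room for fingers until cleared.
- flask_cap (a point): Centre of the flask's white cap, 55.5 mm from the flask centre along the flask's -x; tells which way the flask points.
- bottle_center (a point): Centre (half-way up, 42.5 mm above the underside) of a square white plastic bottle: body 50 x 50 mm and 60 mm tall, then a sloping shoulder and a grey round cap of 34 mm; 85 mm tall in all. z up; x, y across its flat sides. Grasp it on the flat sides. About 160 g.
- jar_center (a point): Centre (half-way up, 34 mm above the underside) of a round amber glass jar with a black lid: diameter 50 mm, 68 mm tall (glass up to 52 mm, lid diameter 47). z up. About 150 g.
- slidebox_center (a point): Centre (half-way up, 30 mm above the underside) of a closed grey plastic slide box: 48 (x) x 56 (y) x 60 mm tall, with a dark seam and a small steel clasp in the middle of its -x side. z up. About 130 g. Bottle, jar and slide box start on the tray's three outer seats, in any arrangement.
- tray: Fixed aluminium tray 220 (x) x 210 (y) mm, rim 10 mm high, 4 mm thick; inner floor 4 mm above the bench; origin: centre of underside. Flush dark patches mark the seats: three outer ones at tray (x, y) = (0.030, 0.061), (0.030, -0.061), (-0.069, 0) m, the flask's amid them. Things stand within 3 mm and 0.06 rad of a seat. Grip along tray x at the first two, along tray y at the third.
- mat: Fixed flat mat on the bench, grey with a cork edge: 270 (x) x 130 (y) x 3 mm; origin at the centre of its underside; the side area on which the three things wait. They fit in a row along x, 85 mm apart.
- window (a point): Centre of the round window (40 mm) on the imaging unit's flat black stage (160 x 160 mm, top 60 mm above the bench, fixed), z up. A white outline about it, 83 (x) x 60 (y) mm, narrows at its -x end to 34 mm for the cap. White housing: 105 mm to -x, 145 mm to +x, 95 mm either side; a post with lamp head, 120 mm above the bench, stands 125 mm to +x.
Not all that is in view belongs to the job. There is more than one size of the part that bears flask_center; the job needs the largest.

How it is judged (in metres and radians):
On the way, in this order (a step that is already met when the one before it is completed fails the run):
1. the bottle, the jar and the slide box all stand on the mat, released (x of bottle_center in the frame of mat between -0.125 and 0.125 m and y of bottle_center in the frame of mat between -0.055 and 0.055 m and height (world z) of each of bottle_center, jar_center, slidebox_center below 0.055 m and angle between each of bottle_center, jar_center, slidebox_center's own z axis and vertical below 0.15 rad and contact force between the fingers and bottle below 0.1 N and x of jar_center in the frame of mat between -0.125 and 0.125 m and y of jar_center in the frame of mat between -0.055 and 0.055 m and contact force between the fingers and jar below 0.1 N and x of slidebox_center in the frame of mat between -0.125 and 0.125 m and y of slidebox_center in the frame of mat between -0.055 and 0.055 m and contact force between the fingers and slidebox below 0.1 N), for 0.2 s.
2. the flask lies on the stage over the window, released, while the three still wait on the mat (horizontal distance between flask_center and window below 0.012 m and z of flask_center in the frame of window between 0.006 and 0.018 m and angle between flask_center's own z axis and vertical below 0.1 rad and angle between the x axis of flask_center and the x axis of window, either way round below 0.26 rad and x of flask_cap in the frame of window below -0.03 m and contact force between the fingers and flask below 0.1 N and x of bottle_center in the frame of mat between -0.125 and 0.125 m and y of bottle_center in the frame of mat between -0.055 and 0.055 m and x of jar_center in the frame of mat between -0.125 and 0.125 m and y of jar_center in the frame of mat between -0.055 and 0.055 m and x of slidebox_center in the frame of mat between -0.125 and 0.125 m and y of slidebox_center in the frame of mat between -0.055 and 0.055 m), for 0.2 s.
At the end, for the whole second after the job is handed in: Flask flat on the stage, centre within 12 mm of the window centre, along stage x within 15 deg, cap at the narrow end; bottle, jar and slide box upright on the tray within 15 mm of their starts, bottle and slide box square to the tray within 17 deg; all released, at rest (horizontal distance between flask_center and window below 0.012 m and z of flask_center in the frame of window between 0.006 and 0.018 m and angle between each of flask_center, bottle_center, jar_center, slidebox_center's own z axis and vertical below 0.1 rad and angle between the x axis of flask_center and the x axis of window, either way round below 0.26 rad and x of flask_cap in the frame of window below -0.03 m and linear speed of each of flask, bottle, jar, slidebox below 0.02 m/s and distance of each of bottle_center, jar_center, slidebox_center from where it was at the start of the episode below 0.015 m and (angle between the x axis of bottle_center and the x axis of tray, either way round below 0.3 rad or angle between the y axis of bottle_center and the x axis of tray, either way round below 0.3 rad) and angle between the x axis of slidebox_center and the x axis of tray, either way round below 0.3 rad); the robot touches nothing.
It fails at once if the flask, bottle, jar or slide box is tipped over (more than about 35 degrees) (angle between any of bottle_center, jar_center, slidebox_center, flask_center's own z axis and vertical above 0.6 rad).
It fails at once if a bystander (media bottle, notebook, tip box) is moved by more than 30 mm (distance of any of media, notebook, tipbox from where it was at the start of the episode above 0.03 m).
It also fails if it takes over 147 s, if anything falls off the work surface, if the arm or the gripper's body presses on something with over 40 N, if the wrist force passes 120 N, or if a joint passes its speed limit or range.

## Working session

There is one attempt and no reset: what is moved stays moved. The work goes in short steps, Python scripts to look and compute and a tool call to move; the robot and the scene stay as the last step left them, time stands still between calls to the robot, and variables do not carry over. Pictures are saved under pics/ and viewed, and the job is handed in when it is done.

Besides the shell and the picture viewer there is one more tool, called after "Emit:" by a JSON object that holds its "fn" and its "kwargs", one argument or row to a line. carry_out: Moves the arm, as the interface text tells. Scaled input: -1 to 1 covers 0.03 m each way for a shift and 10 degrees each way for a turn. Its arguments: {"type":"object","properties":{"plan":{"type":"array"},"force":{"type":"number"}},"required":["plan"]}

```bash
ls; mkdir -p pics; python3 - <<'E'
from cell import sensors, imaging
import cv2,numpy as np
o=sensors.get_obs(); print(o)
for n in ["scene","top","wrist"]:
    r=imaging.read_camera(n); cv2.imwrite(f"pics/{n}0.png",r["color"][:,:,::-1]); np.savez(f"pics/{n}0.npz",**r)
    print(n,{k:np.round(v,4).tolist() for k,v in r.items() if k!="color"})
E
```

```text
pics
{'time_s': 0.0, 'qpos': array([69.906034  , 18.43951696, -4.01455154, 83.17673328,  1.29541991,
       78.54282833, -3.26069494]), 'joint_velocities': array([-0.03424666, -0.08879776, -0.04640514,  0.08509486, -0.00625221,
        0.0051134 ,  0.1156813 ]), 'effort': array([-2.88895499e-04, -4.91295254e+01, -4.04369496e-01, -3.12530100e+01,
       -6.40480220e-02,  4.38670255e-02,  2.12813875e-04]), 'tool_pos': array([ 0.23162996, -0.60670464,  0.22144019]), 'tool_rot': array([-1.79886190e+02,  6.69075140e-03,  2.09022218e+01]), 'force': array([ 0.63794402,  0.03578334, -0.12056189]), 'wrist_torque': array([-0.01260188,  0.03673932,  0.00997772]), 'grip_width': 0.08696579169354789}
scene {'mtx': [[388.3115, 0.0, 322.396], [0.0, 388.3115, 200.5183], [0.0, 0.0, 1.0]], 'extrinsics': [[-0.3301, 0.9438, -0.0162, 0.2621], [0.7151, 0.2389, -0.6569, -0.3298], [-0.6161, -0.2284, -0.7538, 1.4658], [0.0, 0.0, 0.0, 1.0]]}
top {'mtx': [[409.1376, 0.0, 313.9329], [0.0, 409.1376, 196.318], [0.0, 0.0, 1.0]], 'extrinsics': [[0.0106, -0.9999, 0.0044, -0.0959], [-0.9838, -0.0112, -0.1788, 0.5441], [0.1789, -0.0024, -0.9839, 0.9986], [0.0, 0.0, 0.0, 1.0]]}
wrist {'mtx': [[333.3318, 0.0, 320.7556], [0.0, 333.3318, 193.9957], [0.0, 0.0, 1.0]], 'tool_from_camera': [[0.0007, -0.9592, -0.2828, 0.0773], [1.0, 0.0005, 0.0008, -0.0002], [-0.0007, -0.2828, 0.9592, -0.1632], [0.0, 0.0, 0.0, 1.0]]}
```

View pics/scene0.png

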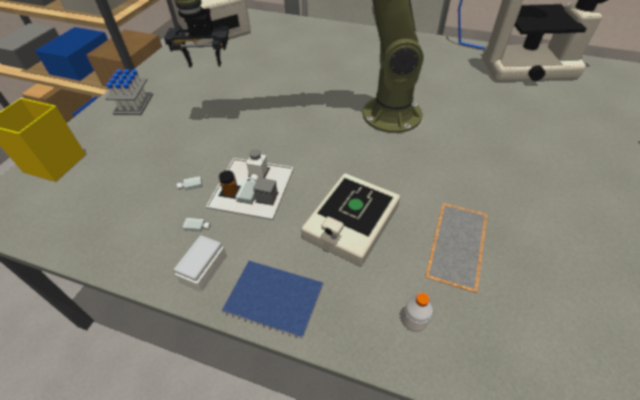

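View pics/top0.png

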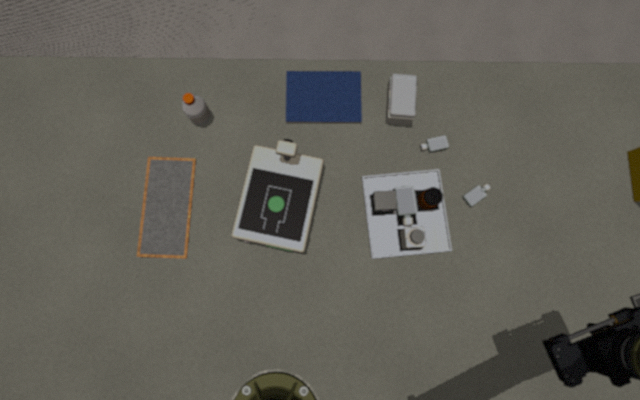

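View pics/wrist0.png

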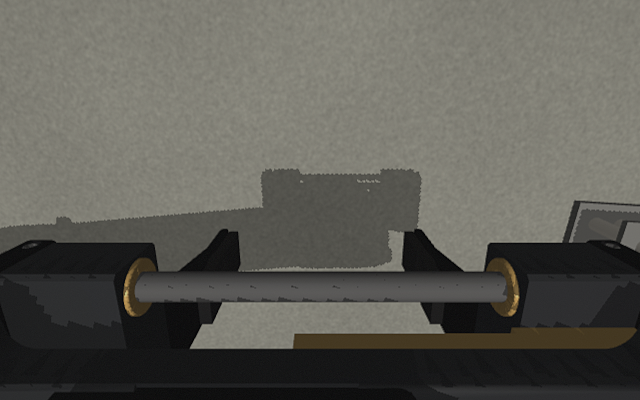

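```bash
cat > h.py <<'E'
import numpy as np, cv2
from scipy.spatial.transform import Rotation as R
def w2p(d,P):
    P=np.atleast_2d(P); E=d["extrinsics"]; c=P@E[:3,:3].T+E[:3,3]; u=c@d["mtx"].T; return u[:,:2]/u[:,2:]
def p2w(d,uv,z):
    uv=np.atleast_2d(np.array(uv,float)); E=d["extrinsics"]; Ri=E[:3,:3].T; o=-Ri@E[:3,3]
    r=(np.c_[uv,np.ones(len(uv))]@np.linalg.inv(d["mtx"]).T)@Ri.T
    return o+r*((z-o[2])/r[:,2])[:,None]
def wristE(d,pos,rpy):
    T=np.eye(4);T[:3,:3]=R.from_euler("xyz",rpy,degrees=True).as_matrix();T[:3,3]=pos
    return np.linalg.inv(T@d["tool_from_camera"])
def crop(n,img,x0,y0,x1,y1,s):
    cv2.imwrite(n,cv2.resize(img[y0:y1,x0:x1,::-1],None,fx=s,fy=s,interpolation=cv2.INTER_CUBIC))
E
python3 - <<'E'
from h import *
d=np.load("pics/top0.npz")
crop("pics/c_tray.png",d["color"],350,130,500,270,5)
crop("pics/c_mid.png",d["color"],130,135,340,265,3.8)
E
```

```text
(no output)
```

View pics/c_tray.png

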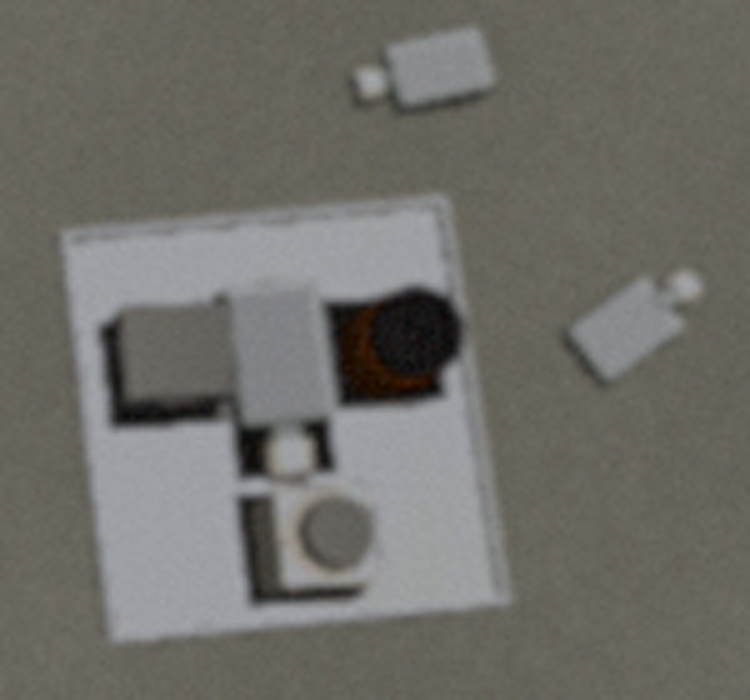

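View pics/c_mid.png

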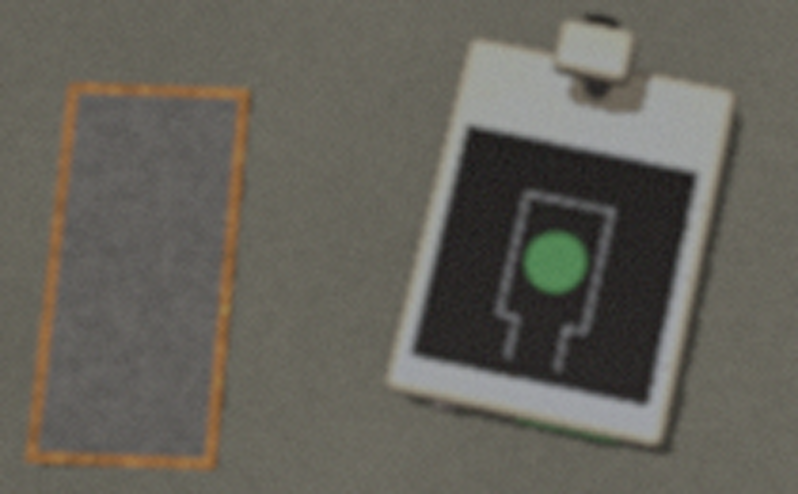

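```bash
cat >> h.py <<'E'
def uc(pts,x0,y0,s): return (np.array(pts,float)+.5)/s-.5+[x0,y0]
def rect(d,uv,z): # TL,TR,BR,BL ; x axis = up in image
    W=p2w(d,uv,z)[:,:2]; TL,TR,BR,BL=W
    x=(TL+TR-BL-BR)/2; y=(TL+BL-TR-BR)/2
    return W.mean(0), np.degrees(np.arctan2(x[1],x[0])), np.degrees(np.arctan2(-y[0],y[1])), np.linalg.norm(x), np.linalg.norm(y)
E
python3 - <<'E'
from h import *
d=dict(np.load("pics/top0.npz"))
print("tray",rect(d,uc([(62,231),(447,195),(510,604),(112,642)],350,130,5),.01))
print("mat",rect(d,uc([(70,85),(250,90),(214,467),(27,462)],130,135,3.8),.003))
print("stage",rect(d,uc([(470,128),(697,175),(648,404),(414,353)],130,135,3.8),.06))
print("win",p2w(d,uc([(556,262)],130,135,3.8),.06))
# tops
print("jar lid",p2w(d,uc([(415,335)],350,130,5),.072))
print("bottle cap",p2w(d,uc([(337,533)],350,130,5),.089))
print("slidebox",rect(d,uc([(122,306),(228,304),(228,398),(125,402)],350,130,5),.064))
print("flask",rect(d,uc([(226,291),(318,285),(332,415),(241,421)],350,130,5),.029))
E
```

```text
tray (array([ 0.51170782, -0.3340614 ]), np.float64(6.115610426003021), np.float64(6.064184200420661), np.float64(0.21958016981370113), np.float64(0.2087804416144828))
mat (array([0.52240353, 0.30144774]), np.float64(-1.629850697690178), np.float64(-0.9320465975925101), np.float64(0.2671434949921644), np.float64(0.12846955493522708))
stage (array([0.52248068, 0.00494085]), np.float64(-11.353752162649052), np.float64(-11.458715186686085), np.float64(0.15615675857716999), np.float64(0.15707050015729324))
win [[0.5234329  0.00583585 0.06      ]]
jar lid [[ 0.54366342 -0.38740147  0.072     ]]
bottle cap [[ 0.44256658 -0.34048372  0.089     ]]
slidebox (array([ 0.53488556, -0.2685837 ]), np.float64(-0.2712824675986782), np.float64(2.313419742208705), np.float64(0.04863145661769204), np.float64(0.05282925633791853))
flask (array([ 0.54143149, -0.32886059]), np.float64(4.6129719938686975), np.float64(4.4449219588028), np.float64(0.06900703678913123), np.float64(0.04803986272667839))
```

```bash
cat > go.py <<'E'
import sys
from h import *
from cell import sensors
def plan(x,y,z,yaw):
    o=sensors.get_obs(); p=o["tool_pos"]; a=o["tool_rot"]
    dy=(yaw-a[2]+180)%360-180
    d=np.array([x,y,z])-p; c,s=np.cos(np.radians(yaw)),np.sin(np.radians(yaw))
    print("t",round(o["time_s"],2),"pos",np.round(p,4),"rot",np.round(a,2),"w",round(o["grip_width"],4),"q7",round(o["qpos"][6],1),"F",np.round(o["force"],1))
    print("rz",round(-dy/10,2),"then total dx %.2f dy %.2f dz %.2f"%tuple(np.array([d[0]*c+d[1]*s,d[0]*s-d[1]*c,-d[2]])/.03))
plan(*map(float,sys.argv[1:5]))
E
python3 go.py .4428 -.341 .2 6.1
python3 - <<'E'
from h import *
d=dict(np.load("pics/top0.npz"))
print(p2w(d,[(188,99)],.1),p2w(d,[(197,115)],0))
c,s=np.cos(np.radians(-1.2)),np.sin(np.radians(-1.2))
for k in (-.095,0,.095): print(.5224+k*c,.3014+k*s)
E
```

```text
t 0.15 pos [ 0.2317 -0.6068  0.2217] rot [-1.7991e+02  1.0000e-02  2.0900e+01] w 0.087 q7 -3.3 F [-0.5 -0.3  0.5]
rz 1.48 then total dx 7.94 dy -8.06 dz 0.72
[[0.7835966  0.23291678 0.1       ]] [[0.78013967 0.23750809 0.        ]]
0.42742083506988965 0.30338952988891893
0.5224 0.3014
0.6173791649301104 0.2994104701110811
```

Emit:
{"fn": "carry_out", "kwargs": {
  "plan": [
    {"rz": 0.74,"fingers": -1},
    {"rz": 0.74},
    {"dx": 0.88,"dy": -0.9,"dz": 0.08},
    {"dx": 0.88,"dy": -0.9,"dz": 0.08},
    {"dx": 0.88,"dy": -0.9,"dz": 0.08},
    {"dx": 0.88,"dy": -0.9,"dz": 0.08},
    {"dx": 0.88,"dy": -0.9,"dz": 0.08},
    {"dx": 0.88,"dy": -0.9,"dz": 0.08},
    {"dx": 0.88,"dy": -0.9,"dz": 0.08},
    {"dx": 0.88,"dy": -0.9,"dz": 0.08},
    {"dx": 0.88,"dy": -0.9,"dz": 0.08},
    {"fingers": -1}
  ]
}}

```text
validation failed for argument at $.pl...
```

```bash
python3 go.py .4428 -.341 .028 6.1; python3 - <<'E'
from h import *
from cell import sensors, imaging
o=sensors.get_obs(); r=imaging.read_camera("wrist"); cv2.imwrite("pics/w1.png",r["color"][:,:,::-1])
r["extrinsics"]=wristE(r,o["tool_pos"],o["tool_rot"]); np.savez("pics/w1.npz",**r)
E
```

```text
t 0.15 pos [ 0.2317 -0.6068  0.2217] rot [-1.7991e+02  1.0000e-02  2.0900e+01] w 0.087 q7 -3.3 F [-0.5 -0.3  0.5]
rz 1.48 then total dx 7.94 dy -8.06 dz 6.46
```

View pics/w1.png

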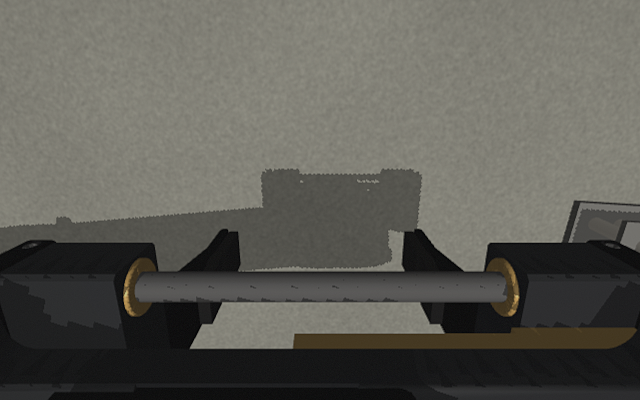

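Emit:
{"fn": "carry_out", "kwargs": {
  "plan": [
    {"dx": 0,"dy": 0,"dz": 0,"rx": 0,"ry": 0,"rz": 0.74,"fingers": -1},
    {"dx": 0,"dy": 0,"dz": 0,"rx": 0,"ry": 0,"rz": 0.74,"fingers": -1},
    {"dx": 0.88,"dy": -0.9,"dz": 0.08,"rx": 0,"ry": 0,"rz": 0,"fingers": -1},
    {"dx": 0.88,"dy": -0.9,"dz": 0.08,"rx": 0,"ry": 0,"rz": 0,"fingers": -1}
  ]
}}

```text
time_s: 0.7
tool_pos: [0.2788, -0.5473, 0.2173]
tool_rot: [-180.0, 0.0, 6.0]
force: [0.7, 0.2, -0.1]
grip_width: 0.0867
```

Emit:
{"fn": "carry_out", "kwargs": {
  "plan": [
    {"dx": 0.88,"dy": -0.9,"dz": 0.08,"fingers": -1},
    {"dx": 0.88,"dy": -0.9,"dz": 0.08,"fingers": -1},
    {"dx": 0.88,"dy": -0.9,"dz": 0.08,"fingers": -1},
    {"dx": 0.88,"dy": -0.9,"dz": 0.08,"fingers": -1},
    {"dx": 0.88,"dy": -0.9,"dz": 0.08,"fingers": -1},
    {"dx": 0.88,"dy": -0.9,"dz": 0.08,"fingers": -1},
    {"dx": 0.88,"dy": -0.9,"dz": 0.08,"fingers": -1}
  ]
}}

```text
validation failed for argument at $.pl...
```

Rows need all keys.

Emit:
{"fn": "carry_out", "kwargs": {
  "plan": [
    {"dx": 0.88,"dy": -0.9,"dz": 0.08,"rx": 0,"ry": 0,"rz": 0,"fingers": -1},
    {"dx": 0.88,"dy": -0.9,"dz": 0.08,"rx": 0,"ry": 0,"rz": 0,"fingers": -1},
    {"dx": 0.88,"dy": -0.9,"dz": 0.08,"rx": 0,"ry": 0,"rz": 0,"fingers": -1},
    {"dx": 0.88,"dy": -0.9,"dz": 0.08,"rx": 0,"ry": 0,"rz": 0,"fingers": -1},
    {"dx": 0.88,"dy": -0.9,"dz": 0.08,"rx": 0,"ry": 0,"rz": 0,"fingers": -1},
    {"dx": 0.88,"dy": -0.9,"dz": 0.08,"rx": 0,"ry": 0,"rz": 0,"fingers": -1},
    {"dx": 0,"dy": 0,"dz": 0,"rx": 0,"ry": 0,"rz": 0,"fingers": -1}
  ]
}}

```text
time_s: 1.58
tool_pos: [0.4214, -0.3664, 0.2032]
tool_rot: [-179.9, -0.0, 6.5]
force: [-0.4, -0.5, 0.1]
grip_width: 0.0867
```

```bash
python3 go.py .4428 -.341 .2 6.1; cat > snap.py <<'E'
import sys
from h import *
from cell import sensors, imaging
n,k=sys.argv[1:3]
o=sensors.get_obs(); r=imaging.read_camera(k); cv2.imwrite(f"pics/{n}.png",r["color"][:,:,::-1])
if k=="wrist": r["extrinsics"]=wristE(r,o["tool_pos"],o["tool_rot"])
np.savez(f"pics/{n}.npz",**r)
E
python3 snap.py w2 wrist
```

```text
t 1.57 pos [ 0.4214 -0.3664  0.2032] rot [-1.7992e+02 -5.0000e-02  6.4800e+00] w 0.0867 q7 -46.8 F [-0.4 -0.5  0.1]
rz 0.04 then total dx 0.80 dy -0.77 dz 0.11
```

View pics/w2.png

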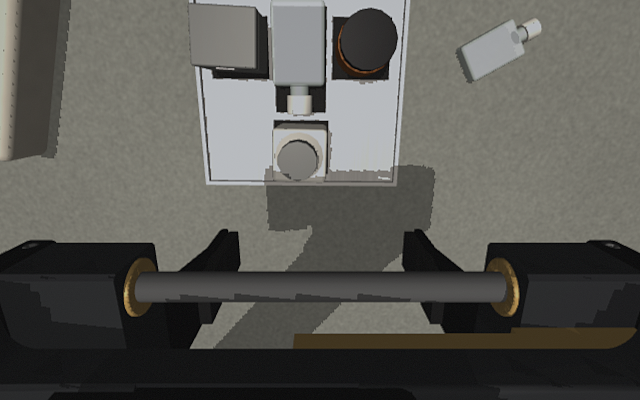

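The wrist view shows bottle cap at (298,160), jar lid (369,40), slide box top (223,37), flask (299,42) with its cap toward the bottle, and one of the small decoy flasks (500,45) outside the tray.

```bash
python3 - <<'E'
from h import *
d=dict(np.load("pics/w2.npz"))
print("cap",p2w(d,[(298,160)],.089))
print("jar",p2w(d,[(369,40)],.072))
print("sb",p2w(d,[(223,37)],.064))
print("flask",p2w(d,[(299,42)],.029), "flcap",p2w(d,[(300,103)],.029))
print("tray edge",p2w(d,[(207,184),(396,184)],.01))
E
```

```text
cap [[ 0.4446066  -0.34442622  0.089     ]]
jar [[ 0.54589128 -0.39149557  0.072     ]]
sb [[ 0.53569148 -0.27152174  0.064     ]]
flask [[ 0.54378779 -0.3319555   0.029     ]] flcap [[ 0.48936363 -0.33814465  0.029     ]]
tray edge [[ 0.39120308 -0.24321014  0.01      ]
 [ 0.41496395 -0.45070179  0.01      ]]
```

```bash
python3 go.py .444 -.3425 .028 6.4
```

```text
t 1.62 pos [ 0.4198 -0.3687  0.2032] rot [-1.7999e+02  1.0000e-02  6.2900e+00] w 0.087 q7 -46.8 F [-0.9 -0.6 -0.3]
rz -0.01 then total dx 0.90 dy -0.78 dz 5.84
```

Emit:
{"fn": "carry_out", "kwargs": {
  "plan": [
    {"dx": 0.9,"dy": -0.78,"dz": 0,"rx": 0,"ry": 0,"rz": 0,"fingers": -1},
    {"dx": 0,"dy": 0,"dz": 0.9,"rx": 0,"ry": 0,"rz": 0,"fingers": -1},
    {"dx": 0,"dy": 0,"dz": 0.9,"rx": 0,"ry": 0,"rz": 0,"fingers": -1},
    {"dx": 0,"dy": 0,"dz": 0.9,"rx": 0,"ry": 0,"rz": 0,"fingers": -1},
    {"dx": 0,"dy": 0,"dz": 0.9,"rx": 0,"ry": 0,"rz": 0,"fingers": -1},
    {"dx": 0,"dy": 0,"dz": 0.9,"rx": 0,"ry": 0,"rz": 0,"fingers": -1},
    {"dx": 0,"dy": 0,"dz": 0.9,"rx": 0,"ry": 0,"rz": 0,"fingers": -1},
    {"dx": 0,"dy": 0,"dz": 0.44,"rx": 0,"ry": 0,"rz": 0,"fingers": -1},
    {"dx": 0,"dy": 0,"dz": 0,"rx": 0,"ry": 0,"rz": 0,"fingers": -1}
  ]
}}

```text
time_s: 2.75
tool_pos: [0.4422, -0.3444, 0.0274]
tool_rot: [-179.9, 0.1, 6.0]
force: [0.1, 0.4, 0.8]
grip_width: 0.0872
```

```bash
python3 go.py .444 -.3425 .028 6.4; python3 snap.py w3 wrist
```

```text
t 2.75 pos [ 0.4422 -0.3444  0.0274] rot [-1.7995e+02  9.0000e-02  6.0300e+00] w 0.0872 q7 -53.0 F [0.1 0.4 0.8]
rz -0.04 then total dx 0.07 dy -0.05 dz -0.02
```

View pics/w3.png

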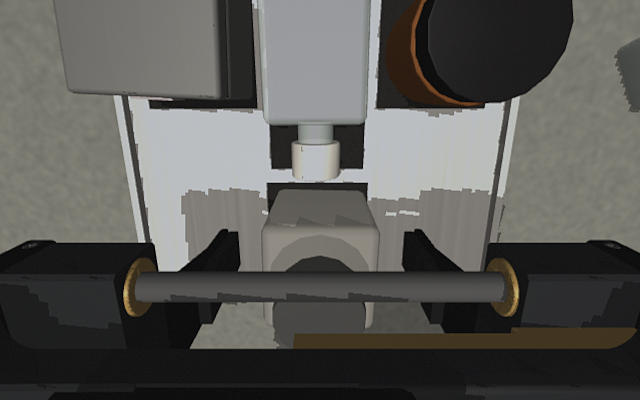

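Bottle body (265–378 cols) sits centred between the fingers (240–405). Close.

Emit:
{"fn": "carry_out", "kwargs": {
  "plan": [
    {"dx": 0,"dy": 0,"dz": 0,"rx": 0,"ry": 0,"rz": 0,"fingers": 1},
    {"dx": 0,"dy": 0,"dz": 0,"rx": 0,"ry": 0,"rz": 0,"fingers": 1},
    {"dx": 0,"dy": 0,"dz": 0,"rx": 0,"ry": 0,"rz": 0,"fingers": 1},
    {"dx": 0,"dy": 0,"dz": 0,"rx": 0,"ry": 0,"rz": 0,"fingers": 1},
    {"dx": 0,"dy": 0,"dz": 0,"rx": 0,"ry": 0,"rz": 0,"fingers": 1}
  ],
  "force": 25
}}

```text
time_s: 3.42
tool_pos: [0.4433, -0.3439, 0.0283]
tool_rot: [180.0, -0.0, 6.1]
force: [-0.3, -0.3, 1.2]
grip_width: 0.0498
```

Emit:
{"fn": "carry_out", "kwargs": {
  "plan": [
    {"dx": 0,"dy": 0,"dz": -0.95,"rx": 0,"ry": 0,"rz": 0,"fingers": 1},
    {"dx": 0,"dy": 0,"dz": -0.95,"rx": 0,"ry": 0,"rz": 0,"fingers": 1},
    {"dx": 0,"dy": 0,"dz": -0.95,"rx": 0,"ry": 0,"rz": 0,"fingers": 1},
    {"dx": 0,"dy": 0,"dz": -0.95,"rx": 0,"ry": 0,"rz": 0,"fingers": 1},
    {"dx": 0,"dy": 0,"dz": -0.95,"rx": 0,"ry": 0,"rz": 0,"fingers": 1},
    {"dx": 0.26,"dy": -0.93,"dz": 0,"rx": 0,"ry": 0,"rz": 0,"fingers": 1},
    {"dx": 0.26,"dy": -0.93,"dz": 0,"rx": 0,"ry": 0,"rz": 0,"fingers": 1},
    {"dx": 0.26,"dy": -0.93,"dz": 0,"rx": 0,"ry": 0,"rz": 0,"fingers": 1},
    {"dx": 0.26,"dy": -0.93,"dz": 0,"rx": 0,"ry": 0,"rz": 0,"fingers": 1},
    {"dx": 0.26,"dy": -0.93,"dz": 0,"rx": 0,"ry": 0,"rz": 0,"fingers": 1},
    {"dx": 0.26,"dy": -0.93,"dz": 0,"rx": 0,"ry": 0,"rz": 0,"fingers": 1}
  ]
}}

```text
time_s: 4.8
tool_pos: [0.4716, -0.1714, 0.1701]
tool_rot: [-180.0, 0.1, 6.1]
force: [-0.3, -1.0, -1.4]
grip_width: 0.0501
```

Emit:
{"fn": "carry_out", "kwargs": {
  "plan": [
    {"dx": 0.26,"dy": -0.93,"dz": 0,"rx": 0,"ry": 0,"rz": 0,"fingers": 1},
    {"dx": 0.26,"dy": -0.93,"dz": 0,"rx": 0,"ry": 0,"rz": 0,"fingers": 1},
    {"dx": 0.26,"dy": -0.93,"dz": 0,"rx": 0,"ry": 0,"rz": 0,"fingers": 1},
    {"dx": 0.26,"dy": -0.93,"dz": 0,"rx": 0,"ry": 0,"rz": 0,"fingers": 1},
    {"dx": 0.26,"dy": -0.93,"dz": 0,"rx": 0,"ry": 0,"rz": 0,"fingers": 1},
    {"dx": 0.26,"dy": -0.93,"dz": 0,"rx": 0,"ry": 0,"rz": 0,"fingers": 1},
    {"dx": -0.12,"dy": -0.94,"dz": 0,"rx": 0,"ry": 0,"rz": 0,"fingers": 1},
    {"dx": -0.12,"dy": -0.94,"dz": 0,"rx": 0,"ry": 0,"rz": 0,"fingers": 1},
    {"dx": -0.12,"dy": -0.94,"dz": 0,"rx": 0,"ry": 0,"rz": 0,"fingers": 1},
    {"dx": -0.12,"dy": -0.94,"dz": 0,"rx": 0,"ry": 0,"rz": 0,"fingers": 1},
    {"dx": -0.12,"dy": -0.94,"dz": 0,"rx": 0,"ry": 0,"rz": 0,"fingers": 1}
  ]
}}

```text
time_s: 6.18
tool_pos: [0.4671, 0.138, 0.1702]
tool_rot: [180.0, 0.0, 6.1]
force: [0.8, 0.2, -2.0]
grip_width: 0.0504
```

Emit:
{"fn": "carry_out", "kwargs": {
  "plan": [
    {"dx": -0.12,"dy": -0.94,"dz": 0,"rx": 0,"ry": 0,"rz": 0,"fingers": 1},
    {"dx": -0.12,"dy": -0.94,"dz": 0,"rx": 0,"ry": 0,"rz": 0,"fingers": 1},
    {"dx": -0.12,"dy": -0.94,"dz": 0,"rx": 0,"ry": 0,"rz": 0,"fingers": 1},
    {"dx": -0.12,"dy": -0.94,"dz": 0,"rx": 0,"ry": 0,"rz": 0,"fingers": 1},
    {"dx": -0.12,"dy": -0.94,"dz": 0,"rx": 0,"ry": 0,"rz": 0,"fingers": 1},
    {"dx": -0.12,"dy": -0.94,"dz": 0,"rx": 0,"ry": 0,"rz": 0,"fingers": 1},
    {"dx": 0,"dy": 0,"dz": 0,"rx": 0,"ry": 0,"rz": 0,"fingers": 1}
  ]
}}

```text
time_s: 7.05
tool_pos: [0.4267, 0.3056, 0.1703]
tool_rot: [-179.9, 0.1, 6.4]
force: [0.2, -0.5, -1.7]
grip_width: 0.05
```

```bash
python3 go.py .4274 .3034 .028 6.2;python3 snap.py w4 wrist
```

```text
t 7.05 pos [0.4267 0.3056 0.1703] rot [-1.7993e+02  7.0000e-02  6.3700e+00] w 0.05 q7 -127.7 F [ 0.2 -0.5 -1.7]
rz 0.02 then total dx 0.02 dy 0.08 dz 4.74
```

View pics/w4.png

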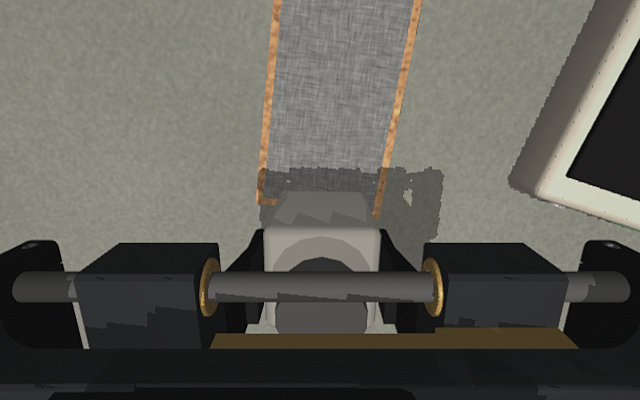

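```bash
python3 - <<'E'
from h import *
d=dict(np.load("pics/w4.npz"))
print(p2w(d,[(260,203),(378,217),(277,0),(420,0)],.003))
E
```

```text
[[0.3896943  0.36520463 0.003     ]
 [0.38810737 0.24050861 0.003     ]
 [0.57952212 0.36164753 0.003     ]
 [0.59358359 0.23632445 0.003     ]]
```

Emit:
{"fn": "carry_out", "kwargs": {
  "plan": [
    {"dx": 0,"dy": 0,"dz": 0.9,"rx": 0,"ry": 0,"rz": 0,"fingers": 1},
    {"dx": 0,"dy": 0,"dz": 0.9,"rx": 0,"ry": 0,"rz": 0,"fingers": 1},
    {"dx": 0,"dy": 0,"dz": 0.9,"rx": 0,"ry": 0,"rz": 0,"fingers": 1},
    {"dx": 0,"dy": 0,"dz": 0.9,"rx": 0,"ry": 0,"rz": 0,"fingers": 1},
    {"dx": 0,"dy": 0,"dz": 0.7,"rx": 0,"ry": 0,"rz": 0,"fingers": 1},
    {"dx": 0,"dy": 0,"dz": 0.3,"rx": 0,"ry": 0,"rz": 0,"fingers": 1},
    {"dx": 0,"dy": 0,"dz": 0.15,"rx": 0,"ry": 0,"rz": 0,"fingers": 1},
    {"dx": 0,"dy": 0,"dz": 0,"rx": 0,"ry": 0,"rz": 0,"fingers": 1}
  ]
}}

```text
time_s: 8.1
tool_pos: [0.4288, 0.303, 0.0285]
tool_rot: [180.0, -0.0, 6.1]
force: [-0.5, -0.1, -2.0]
grip_width: 0.05
```

Emit:
{"fn": "carry_out", "kwargs": {
  "plan": [
    {"dx": 0,"dy": 0,"dz": 0.04,"rx": 0,"ry": 0,"rz": 0,"fingers": 1},
    {"dx": 0,"dy": 0,"dz": 0,"rx": 0,"ry": 0,"rz": 0,"fingers": 0},
    {"dx": 0,"dy": 0,"dz": 0,"rx": 0,"ry": 0,"rz": 0,"fingers": -1},
    {"dx": 0,"dy": 0,"dz": 0,"rx": 0,"ry": 0,"rz": 0,"fingers": -1},
    {"dx": 0,"dy": 0,"dz": 0,"rx": 0,"ry": 0,"rz": 0,"fingers": -1}
  ]
}}

```text
time_s: 8.72
tool_pos: [0.4286, 0.3033, 0.0271]
tool_rot: [-180.0, -0.0, 6.1]
force: [1.1, -0.4, -0.5]
grip_width: 0.0724
```

Emit:
{"fn": "carry_out", "kwargs": {
  "plan": [
    {"dx": 0,"dy": 0,"dz": -0.95,"rx": 0,"ry": 0,"rz": 0,"fingers": -1},
    {"dx": 0,"dy": 0,"dz": -0.95,"rx": 0,"ry": 0,"rz": 0,"fingers": -1},
    {"dx": 0,"dy": 0,"dz": -0.95,"rx": 0,"ry": 0,"rz": 0,"fingers": -1},
    {"dx": 0,"dy": 0,"dz": -0.95,"rx": 0,"ry": 0,"rz": -1,"fingers": -1},
    {"dx": 0,"dy": 0,"dz": -0.95,"rx": 0,"ry": 0,"rz": -1,"fingers": -1},
    {"dx": 0,"dy": 0,"dz": 0,"rx": 0,"ry": 0,"rz": -1,"fingers": -1},
    {"dx": 0,"dy": 0,"dz": 0,"rx": 0,"ry": 0,"rz": -1,"fingers": -1},
    {"dx": 0,"dy": 0,"dz": 0,"rx": 0,"ry": 0,"rz": -1,"fingers": -1},
    {"dx": 0,"dy": 0,"dz": 0,"rx": 0,"ry": 0,"rz": -1,"fingers": -1},
    {"dx": 0,"dy": 0,"dz": 0,"rx": 0,"ry": 0,"rz": -1,"fingers": -1},
    {"dx": 0,"dy": 0,"dz": 0,"rx": 0,"ry": 0,"rz": -1,"fingers": -1},
    {"dx": 0,"dy": 0,"dz": 0,"rx": 0,"ry": 0,"rz": -1,"fingers": -1}
  ]
}}

```text
time_s: 10.22
tool_pos: [0.4284, 0.3033, 0.1695]
tool_rot: [180.0, 0.0, 96.4]
force: [-0.7, -0.9, -0.2]
grip_width: 0.087
```

Emit:
{"fn": "carry_out", "kwargs": {
  "plan": [
    {"dx": -0.97,"dy": 0.08,"dz": 0,"rx": 0,"ry": 0,"rz": 0,"fingers": -1},
    {"dx": -0.97,"dy": 0.08,"dz": 0,"rx": 0,"ry": 0,"rz": 0,"fingers": -1},
    {"dx": -0.97,"dy": 0.08,"dz": 0,"rx": 0,"ry": 0,"rz": 0,"fingers": -1},
    {"dx": -0.97,"dy": 0.08,"dz": 0,"rx": 0,"ry": 0,"rz": 0,"fingers": -1},
    {"dx": -0.97,"dy": 0.08,"dz": 0,"rx": 0,"ry": 0,"rz": 0,"fingers": -1},
    {"dx": -0.97,"dy": 0.08,"dz": 0,"rx": 0,"ry": 0,"rz": 0,"fingers": -1},
    {"dx": -0.97,"dy": 0.08,"dz": 0,"rx": 0,"ry": 0,"rz": 0,"fingers": -1},
    {"dx": -0.97,"dy": 0.08,"dz": 0,"rx": 0,"ry": 0,"rz": 0,"fingers": -1},
    {"dx": -0.97,"dy": 0.08,"dz": 0,"rx": 0,"ry": 0,"rz": 0,"fingers": -1},
    {"dx": -0.97,"dy": 0.08,"dz": 0,"rx": 0,"ry": 0,"rz": 0,"fingers": -1}
  ]
}}

```text
time_s: 11.48
tool_pos: [0.4833, 0.0155, 0.1696]
tool_rot: [180.0, 0.0, 96.1]
force: [0.1, -0.3, 0.3]
grip_width: 0.0869
```

Emit:
{"fn": "carry_out", "kwargs": {
  "plan": [
    {"dx": -0.97,"dy": 0.08,"dz": 0,"rx": 0,"ry": 0,"rz": 0,"fingers": -1},
    {"dx": -0.97,"dy": 0.08,"dz": 0,"rx": 0,"ry": 0,"rz": 0,"fingers": -1},
    {"dx": -0.97,"dy": 0.08,"dz": 0,"rx": 0,"ry": 0,"rz": 0,"fingers": -1},
    {"dx": -0.97,"dy": 0.08,"dz": 0,"rx": 0,"ry": 0,"rz": 0,"fingers": -1},
    {"dx": -0.97,"dy": 0.08,"dz": 0,"rx": 0,"ry": 0,"rz": 0,"fingers": -1},
    {"dx": -0.97,"dy": 0.08,"dz": 0,"rx": 0,"ry": 0,"rz": 0,"fingers": -1},
    {"dx": -0.97,"dy": 0.08,"dz": 0,"rx": 0,"ry": 0,"rz": 0,"fingers": -1},
    {"dx": -0.97,"dy": 0.08,"dz": 0,"rx": 0,"ry": 0,"rz": 0,"fingers": -1},
    {"dx": -0.97,"dy": 0.08,"dz": 0,"rx": 0,"ry": 0,"rz": 0,"fingers": -1},
    {"dx": -0.97,"dy": 0.08,"dz": 0,"rx": 0,"ry": 0,"rz": 0,"fingers": -1},
    {"dx": 0,"dy": 0,"dz": 0,"rx": 0,"ry": 0,"rz": 0,"fingers": -1},
    {"dx": 0,"dy": 0,"dz": 0,"rx": 0,"ry": 0,"rz": 0,"fingers": -1}
  ]
}}

```text
time_s: 12.98
tool_pos: [0.5381, -0.2699, 0.1692]
tool_rot: [-180.0, -0.1, 96.1]
force: [0.5, -0.7, -0.0]
grip_width: 0.0872
```

```bash
python3 go.py .535 -.2705 .03 96.3;python3 snap.py w5 wrist; python3 snap.py t5 top
```

```text
t 12.97 pos [ 0.5381 -0.2699  0.1692] rot [-1.7999e+02 -6.0000e-02  9.6130e+01] w 0.0872 q7 22.4 F [ 0.5 -0.7 -0. ]
rz -0.02 then total dx -0.01 dy -0.11 dz 4.64
```

View pics/w5.png

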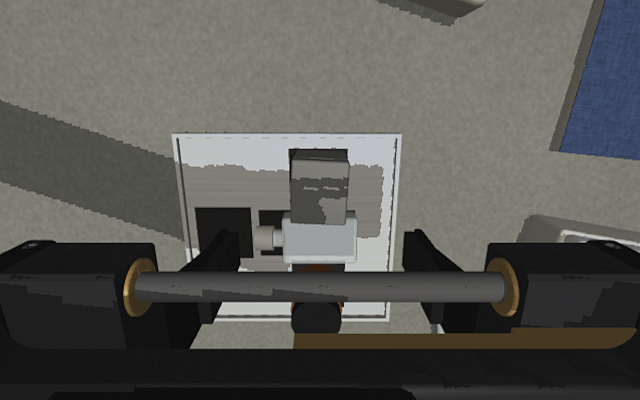

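View pics/t5.png

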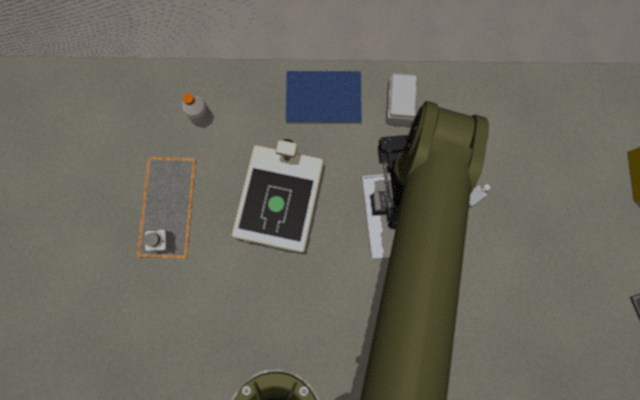

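```bash
python3 - <<'E'
from h import *
d=dict(np.load("pics/w5.npz"))
print(w2p(d,[[.535,-.2705,.064],[.5455,-.39,.072],[.5117,-.334,.01]]))
print(p2w(d,[(318,190),(317,318)],.064), p2w(d,[(173,133),(401,134)],.01))
E
```

```text
[[317.32266023 192.62476801]
 [315.00985617 320.59422884]
 [289.29074858 233.92137239]]
[[ 0.53532451 -0.26816447  0.064     ]
 [ 0.54756842 -0.39299975  0.064     ]] [[ 0.39263333 -0.24187022  0.01      ]
 [ 0.60973275 -0.2193818   0.01      ]]
```

Emit:
{"fn": "carry_out", "kwargs": {
  "plan": [
    {"dx": 0,"dy": -0.11,"dz": 0.7,"rx": 0,"ry": 0,"rz": 0,"fingers": -1},
    {"dx": 0,"dy": 0,"dz": 0.9,"rx": 0,"ry": 0,"rz": 0,"fingers": -1},
    {"dx": 0,"dy": 0,"dz": 0.9,"rx": 0,"ry": 0,"rz": 0,"fingers": -1},
    {"dx": 0,"dy": 0,"dz": 0.9,"rx": 0,"ry": 0,"rz": 0,"fingers": -1},
    {"dx": 0,"dy": 0,"dz": 0.9,"rx": 0,"ry": 0,"rz": 0,"fingers": -1},
    {"dx": 0,"dy": 0,"dz": 0.32,"rx": 0,"ry": 0,"rz": 0,"fingers": -1},
    {"dx": 0,"dy": 0,"dz": 0,"rx": 0,"ry": 0,"rz": 0,"fingers": -1},
    {"dx": 0,"dy": 0,"dz": 0,"rx": 0,"ry": 0,"rz": 0,"fingers": 1},
    {"dx": 0,"dy": 0,"dz": 0,"rx": 0,"ry": 0,"rz": 0,"fingers": 1},
    {"dx": 0,"dy": 0,"dz": 0,"rx": 0,"ry": 0,"rz": 0,"fingers": 1},
    {"dx": 0,"dy": 0,"dz": 0,"rx": 0,"ry": 0,"rz": 0,"fingers": 1},
    {"dx": 0,"dy": 0,"dz": 0,"rx": 0,"ry": 0,"rz": 0,"fingers": 1}
  ]
}}

```text
time_s: 14.58
tool_pos: [0.535, -0.2707, 0.0311]
tool_rot: [180.0, 0.0, 96.1]
force: [1.1, 0.2, 0.8]
grip_width: 0.0479
```

```bash
python3 go.py .5224 .3014 .17 96.1;python3 snap.py w6 wrist
```

```text
t 14.57 pos [ 0.535  -0.2707  0.0311] rot [1.7997e+02 2.0000e-02 9.6110e+01] w 0.0479 q7 18.6 F [1.1 0.2 0.8]
rz 0.0 then total dx 19.01 dy 1.61 dz -4.63
```

View pics/w6.png

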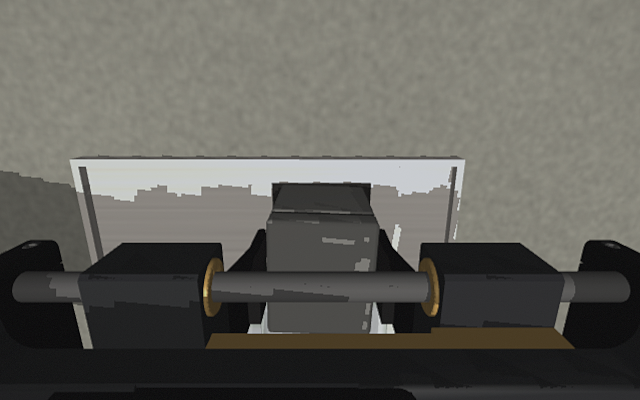

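Emit:
{"fn": "carry_out", "kwargs": {
  "plan": [
    {"dx": 0,"dy": 0,"dz": -0.93,"rx": 0,"ry": 0,"rz": 0,"fingers": 1},
    {"dx": 0,"dy": 0,"dz": -0.93,"rx": 0,"ry": 0,"rz": 0,"fingers": 1},
    {"dx": 0,"dy": 0,"dz": -0.93,"rx": 0,"ry": 0,"rz": 0,"fingers": 1},
    {"dx": 0,"dy": 0,"dz": -0.93,"rx": 0,"ry": 0,"rz": 0,"fingers": 1},
    {"dx": 0,"dy": 0,"dz": -0.93,"rx": 0,"ry": 0,"rz": 0,"fingers": 1},
    {"dx": 0.95,"dy": 0.085,"dz": 0,"rx": 0,"ry": 0,"rz": 0,"fingers": 1},
    {"dx": 0.95,"dy": 0.085,"dz": 0,"rx": 0,"ry": 0,"rz": 0,"fingers": 1},
    {"dx": 0.95,"dy": 0.085,"dz": 0,"rx": 0,"ry": 0,"rz": 0,"fingers": 1},
    {"dx": 0.95,"dy": 0.085,"dz": 0,"rx": 0,"ry": 0,"rz": 0,"fingers": 1},
    {"dx": 0.95,"dy": 0.085,"dz": 0,"rx": 0,"ry": 0,"rz": 0,"fingers": 1},
    {"dx": 0.95,"dy": 0.085,"dz": 0,"rx": 0,"ry": 0,"rz": 0,"fingers": 1},
    {"dx": 0.95,"dy": 0.085,"dz": 0,"rx": 0,"ry": 0,"rz": 0,"fingers": 1}
  ]
}}

```text
time_s: 16.12
tool_pos: [0.5307, -0.0696, 0.1699]
tool_rot: [-179.9, 0.0, 96.1]
force: [0.8, 1.0, -0.8]
grip_width: 0.0483
```

Emit:
{"fn": "carry_out", "kwargs": {
  "plan": [
    {"dx": 0.95,"dy": 0.085,"dz": 0,"rx": 0,"ry": 0,"rz": 0,"fingers": 1},
    {"dx": 0.95,"dy": 0.085,"dz": 0,"rx": 0,"ry": 0,"rz": 0,"fingers": 1},
    {"dx": 0.95,"dy": 0.085,"dz": 0,"rx": 0,"ry": 0,"rz": 0,"fingers": 1},
    {"dx": 0.95,"dy": 0.085,"dz": 0,"rx": 0,"ry": 0,"rz": 0,"fingers": 1},
    {"dx": 0.95,"dy": 0.085,"dz": 0,"rx": 0,"ry": 0,"rz": 0,"fingers": 1},
    {"dx": 0.95,"dy": 0.085,"dz": 0,"rx": 0,"ry": 0,"rz": 0,"fingers": 1},
    {"dx": 0.95,"dy": 0.085,"dz": 0,"rx": 0,"ry": 0,"rz": 0,"fingers": 1},
    {"dx": 0.95,"dy": 0.085,"dz": 0,"rx": 0,"ry": 0,"rz": 0,"fingers": 1},
    {"dx": 0.95,"dy": 0.085,"dz": 0,"rx": 0,"ry": 0,"rz": 0,"fingers": 1},
    {"dx": 0.95,"dy": 0.085,"dz": 0,"rx": 0,"ry": 0,"rz": 0,"fingers": 1},
    {"dx": 0.95,"dy": 0.085,"dz": 0,"rx": 0,"ry": 0,"rz": 0,"fingers": 1},
    {"dx": 0.95,"dy": 0.085,"dz": 0,"rx": 0,"ry": 0,"rz": 0,"fingers": 1}
  ]
}}

```text
time_s: 17.62
tool_pos: [0.525, 0.2733, 0.1698]
tool_rot: [-179.9, 0.0, 96.1]
force: [0.7, -0.0, -1.6]
grip_width: 0.0475
```

Emit:
{"fn": "carry_out", "kwargs": {
  "plan": [
    {"dx": 0.95,"dy": 0.085,"dz": 0,"rx": 0,"ry": 0,"rz": 0,"fingers": 1},
    {"dx": 0,"dy": 0,"dz": 0,"rx": 0,"ry": 0,"rz": 0,"fingers": 1},
    {"dx": 0,"dy": 0,"dz": 0,"rx": 0,"ry": 0,"rz": 0,"fingers": 1}
  ]
}}

```text
time_s: 18.0
tool_pos: [0.5248, 0.3004, 0.1698]
tool_rot: [-180.0, 0.1, 96.1]
force: [0.3, -0.4, -1.4]
grip_width: 0.0477
```

```bash
python3 go.py .526 .3014 .029 96.1;python3 snap.py w7 wrist
```

```text
t 18.0 pos [0.5248 0.3004 0.1698] rot [-1.7995e+02  8.0000e-02  9.6080e+01] w 0.0477 q7 -39.5 F [ 0.3 -0.4 -1.4]
rz -0.0 then total dx 0.03 dy 0.04 dz 4.69
```

View pics/w7.png

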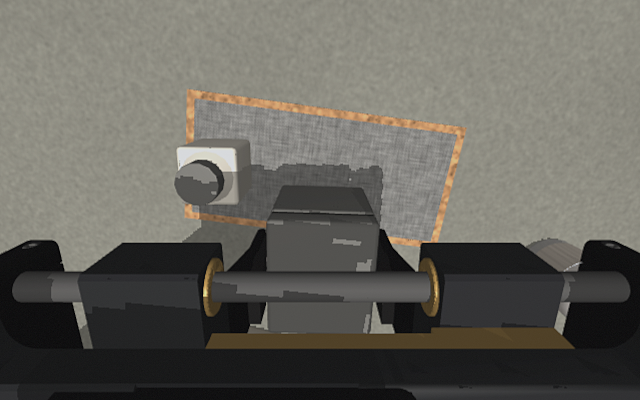

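Emit:
{"fn": "carry_out", "kwargs": {
  "plan": [
    {"dx": 0,"dy": 0,"dz": 0.9,"rx": 0,"ry": 0,"rz": 0,"fingers": 1},
    {"dx": 0,"dy": 0,"dz": 0.9,"rx": 0,"ry": 0,"rz": 0,"fingers": 1},
    {"dx": 0,"dy": 0,"dz": 0.9,"rx": 0,"ry": 0,"rz": 0,"fingers": 1},
    {"dx": 0,"dy": 0,"dz": 0.9,"rx": 0,"ry": 0,"rz": 0,"fingers": 1},
    {"dx": 0,"dy": 0,"dz": 0.7,"rx": 0,"ry": 0,"rz": 0,"fingers": 1},
    {"dx": 0,"dy": 0,"dz": 0.3,"rx": 0,"ry": 0,"rz": 0,"fingers": 1},
    {"dx": 0,"dy": 0,"dz": 0.09,"rx": 0,"ry": 0,"rz": 0,"fingers": 1},
    {"dx": 0,"dy": 0,"dz": 0,"rx": 0,"ry": 0,"rz": 0,"fingers": 1},
    {"dx": 0,"dy": 0,"dz": 0,"rx": 0,"ry": 0,"rz": 0,"fingers": -0.5},
    {"dx": 0,"dy": 0,"dz": 0,"rx": 0,"ry": 0,"rz": 0,"fingers": -0.5},
    {"dx": 0,"dy": 0,"dz": 0,"rx": 0,"ry": 0,"rz": 0,"fingers": -0.5}
  ]
}}

```text
time_s: 19.42
tool_pos: [0.5251, 0.3016, 0.0299]
tool_rot: [180.0, -0.0, 96.1]
force: [-0.0, 0.3, 0.0]
grip_width: 0.0637
```

Emit:
{"fn": "carry_out", "kwargs": {
  "plan": [
    {"dx": 0,"dy": 0,"dz": -0.93,"rx": 0,"ry": 0,"rz": 0,"fingers": -0.5},
    {"dx": 0,"dy": 0,"dz": -0.93,"rx": 0,"ry": 0,"rz": 0,"fingers": -0.5},
    {"dx": 0,"dy": 0,"dz": -0.93,"rx": 0,"ry": 0,"rz": 0,"fingers": -0.5},
    {"dx": 0,"dy": 0,"dz": -0.93,"rx": 0,"ry": 0,"rz": 0,"fingers": -1},
    {"dx": 0,"dy": 0,"dz": -0.93,"rx": 0,"ry": 0,"rz": 0,"fingers": -1},
    {"dx": -0.96,"dy": -0.075,"dz": 0,"rx": 0,"ry": 0,"rz": 0,"fingers": -1},
    {"dx": -0.96,"dy": -0.075,"dz": 0,"rx": 0,"ry": 0,"rz": 0,"fingers": -1},
    {"dx": -0.96,"dy": -0.075,"dz": 0,"rx": 0,"ry": 0,"rz": 0,"fingers": -1},
    {"dx": -0.96,"dy": -0.075,"dz": 0,"rx": 0,"ry": 0,"rz": 0,"fingers": -1},
    {"dx": -0.96,"dy": -0.075,"dz": 0,"rx": 0,"ry": 0,"rz": 0,"fingers": -1},
    {"dx": -0.96,"dy": -0.075,"dz": 0,"rx": 0,"ry": 0,"rz": 0,"fingers": -1},
    {"dx": -0.96,"dy": -0.075,"dz": 0,"rx": 0,"ry": 0,"rz": 0,"fingers": -1}
  ]
}}

```text
time_s: 20.92
tool_pos: [0.5306, 0.0985, 0.1693]
tool_rot: [180.0, 0.0, 96.1]
force: [0.1, -0.1, -0.9]
grip_width: 0.0868
```

Emit:
{"fn": "carry_out", "kwargs": {
  "plan": [
    {"dx": -0.96,"dy": -0.075,"dz": 0,"rx": 0,"ry": 0,"rz": 0,"fingers": -1},
    {"dx": -0.96,"dy": -0.075,"dz": 0,"rx": 0,"ry": 0,"rz": 0,"fingers": -1},
    {"dx": -0.96,"dy": -0.075,"dz": 0,"rx": 0,"ry": 0,"rz": 0,"fingers": -1},
    {"dx": -0.96,"dy": -0.075,"dz": 0,"rx": 0,"ry": 0,"rz": 0,"fingers": -1},
    {"dx": -0.96,"dy": -0.075,"dz": 0,"rx": 0,"ry": 0,"rz": 0,"fingers": -1},
    {"dx": -0.96,"dy": -0.075,"dz": 0,"rx": 0,"ry": 0,"rz": 0,"fingers": -1},
    {"dx": -0.96,"dy": -0.075,"dz": 0,"rx": 0,"ry": 0,"rz": 0,"fingers": -1},
    {"dx": -0.96,"dy": -0.075,"dz": 0,"rx": 0,"ry": 0,"rz": 0,"fingers": -1},
    {"dx": -0.96,"dy": -0.075,"dz": 0,"rx": 0,"ry": 0,"rz": 0,"fingers": -1},
    {"dx": -0.96,"dy": -0.075,"dz": 0,"rx": 0,"ry": 0,"rz": 0,"fingers": -1},
    {"dx": -0.96,"dy": -0.075,"dz": 0,"rx": 0,"ry": 0,"rz": 0,"fingers": -1},
    {"dx": -0.96,"dy": -0.075,"dz": 0,"rx": 0,"ry": 0,"rz": 0,"fingers": -1}
  ]
}}

```text
time_s: 22.42
tool_pos: [0.5406, -0.248, 0.1693]
tool_rot: [180.0, 0.0, 96.1]
force: [-0.0, -0.8, 0.2]
grip_width: 0.087
```

Emit:
{"fn": "carry_out", "kwargs": {
  "plan": [
    {"dx": -0.96,"dy": -0.075,"dz": 0,"rx": 0,"ry": 0,"rz": 0,"fingers": -1},
    {"dx": -0.96,"dy": -0.075,"dz": 0,"rx": 0,"ry": 0,"rz": 0,"fingers": -1},
    {"dx": -0.96,"dy": -0.075,"dz": 0,"rx": 0,"ry": 0,"rz": 0,"fingers": -1},
    {"dx": -0.96,"dy": -0.075,"dz": 0,"rx": 0,"ry": 0,"rz": 0,"fingers": -1},
    {"dx": -0.96,"dy": -0.075,"dz": 0,"rx": 0,"ry": 0,"rz": 0,"fingers": -1},
    {"dx": 0,"dy": 0,"dz": 0,"rx": 0,"ry": 0,"rz": 0,"fingers": -1},
    {"dx": 0,"dy": 0,"dz": 0,"rx": 0,"ry": 0,"rz": 0,"fingers": -1}
  ]
}}

```text
time_s: 23.3
tool_pos: [0.5449, -0.391, 0.1689]
tool_rot: [180.0, -0.1, 96.1]
force: [0.4, 0.2, 0.3]
grip_width: 0.0872
```

```bash
python3 go.py .5455 -.391 .03 96.1;python3 snap.py w8 wrist
```

```text
t 23.3 pos [ 0.5449 -0.391   0.1689] rot [ 1.7999e+02 -7.0000e-02  9.6130e+01] w 0.0872 q7 29.9 F [0.4 0.2 0.3]
rz 0.0 then total dx -0.00 dy 0.02 dz 4.63
```

View pics/w8.png

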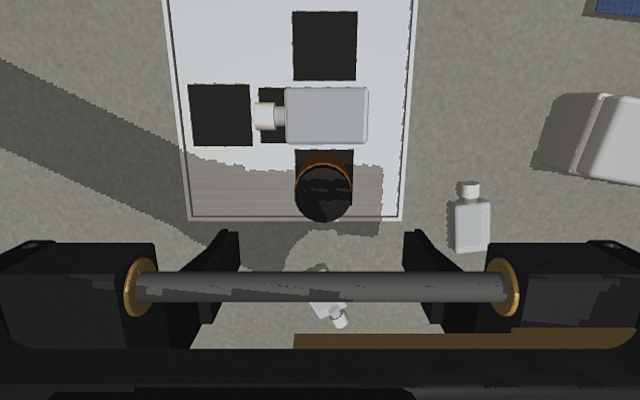

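```bash
python3 - <<'E'
from h import *
d=dict(np.load("pics/w8.npz"))
print(p2w(d,[(323,195)],.072))
print("flask",p2w(d,[(326,115)],.029),"cap",p2w(d,[(264,116)],.0165))
E
```

```text
[[ 0.54638035 -0.39065721  0.072     ]]
flask [[ 0.54264916 -0.32951797  0.029     ]] cap [[ 0.48608918 -0.33721117  0.0165    ]]
```

Emit:
{"fn": "carry_out", "kwargs": {
  "plan": [
    {"dx": 0,"dy": 0.03,"dz": 0.7,"rx": 0,"ry": 0,"rz": 0,"fingers": -1},
    {"dx": 0,"dy": 0,"dz": 0.9,"rx": 0,"ry": 0,"rz": 0,"fingers": -1},
    {"dx": 0,"dy": 0,"dz": 0.9,"rx": 0,"ry": 0,"rz": 0,"fingers": -1},
    {"dx": 0,"dy": 0,"dz": 0.9,"rx": 0,"ry": 0,"rz": 0,"fingers": -1},
    {"dx": 0,"dy": 0,"dz": 0.9,"rx": 0,"ry": 0,"rz": 0,"fingers": -1},
    {"dx": 0,"dy": 0,"dz": 0.38,"rx": 0,"ry": 0,"rz": 0,"fingers": -1},
    {"dx": 0,"dy": 0,"dz": 0,"rx": 0,"ry": 0,"rz": 0,"fingers": -1},
    {"dx": 0,"dy": 0,"dz": 0,"rx": 0,"ry": 0,"rz": 0,"fingers": 1},
    {"dx": 0,"dy": 0,"dz": 0,"rx": 0,"ry": 0,"rz": 0,"fingers": 1},
    {"dx": 0,"dy": 0,"dz": 0,"rx": 0,"ry": 0,"rz": 0,"fingers": 1},
    {"dx": 0,"dy": 0,"dz": 0,"rx": 0,"ry": 0,"rz": 0,"fingers": 1},
    {"dx": 0,"dy": 0,"dz": 0,"rx": 0,"ry": 0,"rz": 0,"fingers": 1}
  ]
}}

```text
time_s: 24.85
tool_pos: [0.5457, -0.3916, 0.029]
tool_rot: [180.0, 0.0, 96.1]
force: [-0.5, -0.4, 1.5]
grip_width: 0.0494
```

```bash
python3 go.py .619 .3 .17 96.1;python3 snap.py w9 wrist
```

```text
t 24.85 pos [ 0.5457 -0.3916  0.029 ] rot [1.7997e+02 2.0000e-02 9.6100e+01] w 0.0494 q7 26.9 F [-0.5 -0.4  1.5]
rz -0.0 then total dx 22.66 dy 4.88 dz -4.70
```

View pics/w9.png

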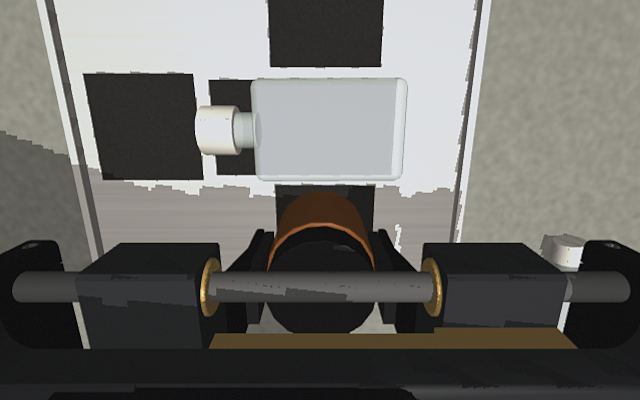

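Emit:
{"fn": "carry_out", "kwargs": {
  "plan": [
    {"dx": 0,"dy": 0,"dz": -0.88,"rx": 0,"ry": 0,"rz": 0,"fingers": 1},
    {"dx": 0,"dy": 0,"dz": -0.88,"rx": 0,"ry": 0,"rz": 0,"fingers": 1},
    {"dx": 0,"dy": 0,"dz": -0.88,"rx": 0,"ry": 0,"rz": 0,"fingers": 1},
    {"dx": 0,"dy": 0,"dz": -0.88,"rx": 0,"ry": 0,"rz": 0,"fingers": 1},
    {"dx": 0,"dy": 0,"dz": -0.88,"rx": 0,"ry": 0,"rz": 0,"fingers": 1},
    {"dx": 0,"dy": 0,"dz": -0.88,"rx": 0,"ry": 0,"rz": 0,"fingers": 1},
    {"dx": 0.945,"dy": 0.2,"dz": 0,"rx": 0,"ry": 0,"rz": 0,"fingers": 1},
    {"dx": 0.945,"dy": 0.2,"dz": 0,"rx": 0,"ry": 0,"rz": 0,"fingers": 1},
    {"dx": 0.945,"dy": 0.2,"dz": 0,"rx": 0,"ry": 0,"rz": 0,"fingers": 1},
    {"dx": 0.945,"dy": 0.2,"dz": 0,"rx": 0,"ry": 0,"rz": 0,"fingers": 1},
    {"dx": 0.945,"dy": 0.2,"dz": 0,"rx": 0,"ry": 0,"rz": 0,"fingers": 1},
    {"dx": 0.945,"dy": 0.2,"dz": 0,"rx": 0,"ry": 0,"rz": 0,"fingers": 1}
  ]
}}

```text
time_s: 26.4
tool_pos: [0.5628, -0.2174, 0.1866]
tool_rot: [-179.9, -0.0, 96.1]
force: [0.9, -0.3, -1.0]
grip_width: 0.0495
```

Emit:
{"fn": "carry_out", "kwargs": {
  "plan": [
    {"dx": 0.945,"dy": 0.2,"dz": 0,"rx": 0,"ry": 0,"rz": 0,"fingers": 1},
    {"dx": 0.945,"dy": 0.2,"dz": 0,"rx": 0,"ry": 0,"rz": 0,"fingers": 1},
    {"dx": 0.945,"dy": 0.2,"dz": 0,"rx": 0,"ry": 0,"rz": 0,"fingers": 1},
    {"dx": 0.945,"dy": 0.2,"dz": 0,"rx": 0,"ry": 0,"rz": 0,"fingers": 1},
    {"dx": 0.945,"dy": 0.2,"dz": 0,"rx": 0,"ry": 0,"rz": 0,"fingers": 1},
    {"dx": 0.945,"dy": 0.2,"dz": 0,"rx": 0,"ry": 0,"rz": 0,"fingers": 1},
    {"dx": 0.945,"dy": 0.2,"dz": 0,"rx": 0,"ry": 0,"rz": 0,"fingers": 1},
    {"dx": 0.945,"dy": 0.2,"dz": 0,"rx": 0,"ry": 0,"rz": 0,"fingers": 1},
    {"dx": 0.945,"dy": 0.2,"dz": 0,"rx": 0,"ry": 0,"rz": 0,"fingers": 1},
    {"dx": 0.945,"dy": 0.2,"dz": 0,"rx": 0,"ry": 0,"rz": 0,"fingers": 1},
    {"dx": 0.945,"dy": 0.2,"dz": 0,"rx": 0,"ry": 0,"rz": 0,"fingers": 1},
    {"dx": 0.945,"dy": 0.2,"dz": 0,"rx": 0,"ry": 0,"rz": 0,"fingers": 1}
  ]
}}

```text
time_s: 27.9
tool_pos: [0.5983, 0.1281, 0.1866]
tool_rot: [-179.9, 0.0, 96.1]
force: [0.4, -0.4, -1.6]
grip_width: 0.0491
```

Emit:
{"fn": "carry_out", "kwargs": {
  "plan": [
    {"dx": 0.945,"dy": 0.2,"dz": 0,"rx": 0,"ry": 0,"rz": 0,"fingers": 1},
    {"dx": 0.945,"dy": 0.2,"dz": 0,"rx": 0,"ry": 0,"rz": 0,"fingers": 1},
    {"dx": 0.945,"dy": 0.2,"dz": 0,"rx": 0,"ry": 0,"rz": 0,"fingers": 1},
    {"dx": 0.945,"dy": 0.2,"dz": 0,"rx": 0,"ry": 0,"rz": 0,"fingers": 1},
    {"dx": 0.945,"dy": 0.2,"dz": 0,"rx": 0,"ry": 0,"rz": 0,"fingers": 1},
    {"dx": 0.945,"dy": 0.2,"dz": 0,"rx": 0,"ry": 0,"rz": 0,"fingers": 1},
    {"dx": 0,"dy": 0,"dz": 0,"rx": 0,"ry": 0,"rz": 0,"fingers": 1},
    {"dx": 0,"dy": 0,"dz": 0,"rx": 0,"ry": 0,"rz": 0,"fingers": 1}
  ]
}}

```text
time_s: 28.9
tool_pos: [0.6164, 0.2994, 0.1865]
tool_rot: [-180.0, 0.1, 96.1]
force: [0.3, -0.5, -1.3]
grip_width: 0.0496
```

```bash
python3 go.py .619 .3 .0285 96.1;python3 snap.py w10 wrist
```

```text
t 28.9 pos [0.6164 0.2994 0.1865] rot [-1.7995e+02  8.0000e-02  9.6080e+01] w 0.0496 q7 -36.3 F [ 0.3 -0.5 -1.3]
rz -0.0 then total dx 0.01 dy 0.09 dz 5.27
```

View pics/w10.png

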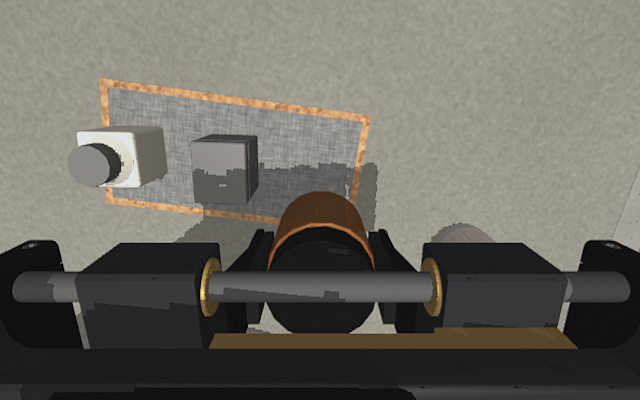

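Emit:
{"fn": "carry_out", "kwargs": {
  "plan": [
    {"dx": 0,"dy": 0.08,"dz": 0.9,"rx": 0,"ry": 0,"rz": 0,"fingers": 1},
    {"dx": 0,"dy": 0,"dz": 0.9,"rx": 0,"ry": 0,"rz": 0,"fingers": 1},
    {"dx": 0,"dy": 0,"dz": 0.9,"rx": 0,"ry": 0,"rz": 0,"fingers": 1},
    {"dx": 0,"dy": 0,"dz": 0.9,"rx": 0,"ry": 0,"rz": 0,"fingers": 1},
    {"dx": 0,"dy": 0,"dz": 0.8,"rx": 0,"ry": 0,"rz": 0,"fingers": 1},
    {"dx": 0,"dy": 0,"dz": 0.5,"rx": 0,"ry": 0,"rz": 0,"fingers": 1},
    {"dx": 0,"dy": 0,"dz": 0.25,"rx": 0,"ry": 0,"rz": 0,"fingers": 1},
    {"dx": 0,"dy": 0,"dz": 0.13,"rx": 0,"ry": 0,"rz": 0,"fingers": 1},
    {"dx": 0,"dy": 0,"dz": 0,"rx": 0,"ry": 0,"rz": 0,"fingers": 1},
    {"dx": 0,"dy": 0,"dz": 0,"rx": 0,"ry": 0,"rz": 0,"fingers": -0.5},
    {"dx": 0,"dy": 0,"dz": 0,"rx": 0,"ry": 0,"rz": 0,"fingers": -0.5},
    {"dx": 0,"dy": 0,"dz": 0,"rx": 0,"ry": 0,"rz": 0,"fingers": -0.5}
  ]
}}

```text
time_s: 30.45
tool_pos: [0.6191, 0.3008, 0.0293]
tool_rot: [179.9, -0.0, 96.1]
force: [-1.2, -0.1, 0.0]
grip_width: 0.0641
```

Emit:
{"fn": "carry_out", "kwargs": {
  "plan": [
    {"dx": 0,"dy": 0,"dz": -0.88,"rx": 0,"ry": 0,"rz": 0,"fingers": -0.5},
    {"dx": 0,"dy": 0,"dz": -0.88,"rx": 0,"ry": 0,"rz": 0,"fingers": -0.5},
    {"dx": 0,"dy": 0,"dz": -0.88,"rx": 0,"ry": 0,"rz": 0,"fingers": -0.5},
    {"dx": 0,"dy": 0,"dz": -0.88,"rx": 0,"ry": 0,"rz": 1,"fingers": -1},
    {"dx": 0,"dy": 0,"dz": -0.88,"rx": 0,"ry": 0,"rz": 1,"fingers": -1},
    {"dx": 0,"dy": 0,"dz": -0.88,"rx": 0,"ry": 0,"rz": 1,"fingers": -1},
    {"dx": 0,"dy": 0,"dz": 0,"rx": 0,"ry": 0,"rz": 1,"fingers": -1},
    {"dx": 0,"dy": 0,"dz": 0,"rx": 0,"ry": 0,"rz": 1,"fingers": -1},
    {"dx": 0,"dy": 0,"dz": 0,"rx": 0,"ry": 0,"rz": 1,"fingers": -1},
    {"dx": 0,"dy": 0,"dz": 0,"rx": 0,"ry": 0,"rz": 1,"fingers": -1},
    {"dx": 0,"dy": 0,"dz": 0,"rx": 0,"ry": 0,"rz": 1,"fingers": -1},
    {"dx": 0,"dy": 0,"dz": 0,"rx": 0,"ry": 0,"rz": 1,"fingers": -1}
  ]
}}

```text
time_s: 31.95
tool_pos: [0.6187, 0.3008, 0.1873]
tool_rot: [-180.0, -0.0, 5.8]
force: [-0.0, 0.0, -0.7]
grip_width: 0.0871
```

```bash
python3 go.py .5425 -.3305 .18 6.1;python3 snap.py t11 top;python3 - <<'E'
from h import *
d=np.load("pics/t11.npz")
crop("pics/c11.png",d["color"],130,135,340,265,3.8)
E
```

```text
t 31.95 pos [0.6187 0.3008 0.1873] rot [-1.7999e+02 -1.0000e-02  5.7900e+00] w 0.0871 q7 -121.1 F [-0.   0.  -0.7]
rz -0.03 then total dx -4.76 dy 20.66 dz 0.24
```

View pics/c11.png

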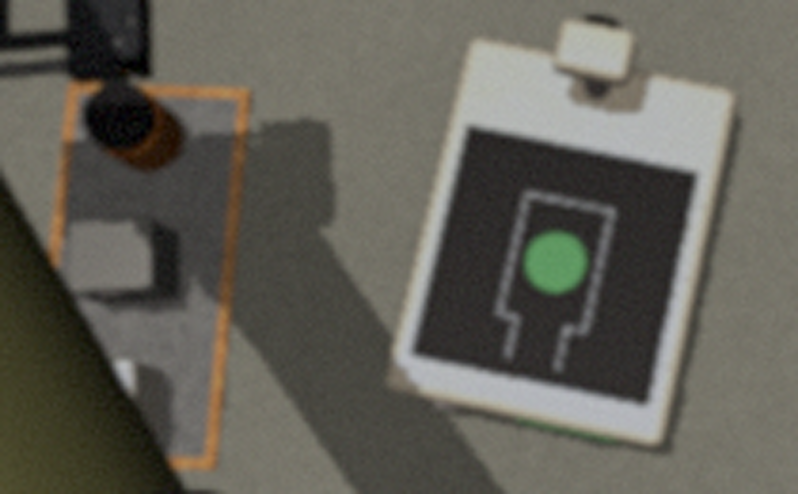

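All three stand on the mat. Now to the flask.

Emit:
{"fn": "carry_out", "kwargs": {
  "plan": [
    {"dx": -0.22,"dy": 0.94,"dz": 0,"rx": 0,"ry": 0,"rz": 0,"fingers": -1},
    {"dx": -0.22,"dy": 0.94,"dz": 0,"rx": 0,"ry": 0,"rz": 0,"fingers": -1},
    {"dx": -0.22,"dy": 0.94,"dz": 0,"rx": 0,"ry": 0,"rz": 0,"fingers": -1},
    {"dx": -0.22,"dy": 0.94,"dz": 0,"rx": 0,"ry": 0,"rz": 0,"fingers": -1},
    {"dx": -0.22,"dy": 0.94,"dz": 0,"rx": 0,"ry": 0,"rz": 0,"fingers": -1},
    {"dx": -0.22,"dy": 0.94,"dz": 0,"rx": 0,"ry": 0,"rz": 0,"fingers": -1},
    {"dx": -0.22,"dy": 0.94,"dz": 0,"rx": 0,"ry": 0,"rz": 0,"fingers": -1},
    {"dx": -0.22,"dy": 0.94,"dz": 0,"rx": 0,"ry": 0,"rz": 0,"fingers": -1},
    {"dx": -0.22,"dy": 0.94,"dz": 0,"rx": 0,"ry": 0,"rz": 0,"fingers": -1},
    {"dx": -0.22,"dy": 0.94,"dz": 0,"rx": 0,"ry": 0,"rz": 0,"fingers": -1},
    {"dx": -0.22,"dy": 0.94,"dz": 0,"rx": 0,"ry": 0,"rz": 0,"fingers": -1}
  ]
}}

```text
time_s: 33.38
tool_pos: [0.5794, -0.0163, 0.1874]
tool_rot: [180.0, -0.0, 6.3]
force: [-0.3, -0.1, 0.1]
grip_width: 0.0871
```

```bash
python3 snap.py w12 wrist;python3 snap.py t12 top; python3 go.py .5425 -.3305 .18 6.1;
```

```text
t 33.48 pos [ 0.5792 -0.0202  0.1872] rot [1.7985e+02 2.0000e-02 5.9000e+00] w 0.0871 q7 -88.9 F [ 0.2 -1.1  0.3]
rz -0.02 then total dx -2.32 dy 10.16 dz 0.24
```

Emit:
{"fn": "carry_out", "kwargs": {
  "plan": [
    {"dx": -0.22,"dy": 0.94,"dz": 0,"rx": 0,"ry": 0,"rz": 0,"fingers": -1},
    {"dx": -0.22,"dy": 0.94,"dz": 0,"rx": 0,"ry": 0,"rz": 0,"fingers": -1},
    {"dx": -0.22,"dy": 0.94,"dz": 0,"rx": 0,"ry": 0,"rz": 0,"fingers": -1},
    {"dx": -0.22,"dy": 0.94,"dz": 0,"rx": 0,"ry": 0,"rz": 0,"fingers": -1},
    {"dx": -0.22,"dy": 0.94,"dz": 0,"rx": 0,"ry": 0,"rz": 0,"fingers": -1},
    {"dx": -0.22,"dy": 0.94,"dz": 0,"rx": 0,"ry": 0,"rz": 0,"fingers": -1},
    {"dx": -0.22,"dy": 0.94,"dz": 0,"rx": 0,"ry": 0,"rz": 0,"fingers": -1},
    {"dx": -0.22,"dy": 0.94,"dz": 0,"rx": 0,"ry": 0,"rz": 0,"fingers": -1},
    {"dx": -0.22,"dy": 0.94,"dz": 0,"rx": 0,"ry": 0,"rz": 0,"fingers": -1},
    {"dx": -0.22,"dy": 0.94,"dz": 0,"rx": 0,"ry": 0,"rz": 0,"fingers": -1},
    {"dx": -0.22,"dy": 0.94,"dz": 0,"rx": 0,"ry": 0,"rz": 0,"fingers": -1},
    {"dx": 0,"dy": 0,"dz": 0,"rx": 0,"ry": 0,"rz": 0,"fingers": -1}
  ]
}}

```text
time_s: 34.98
tool_pos: [0.5397, -0.3338, 0.1869]
tool_rot: [180.0, 0.0, 6.0]
force: [-0.7, 0.3, -0.1]
grip_width: 0.087
```

```bash
python3 snap.py w13 wrist; python3 go.py .5425 -.3305 .008 6.1;
```

```text
t 35.02 pos [ 0.5405 -0.3315  0.187 ] rot [-1.7996e+02 -1.0000e-02  6.1300e+00] w 0.0871 q7 -57.7 F [-0.6 -0.1 -0.7]
rz 0.0 then total dx 0.07 dy -0.03 dz 5.97
```

View pics/w12.png

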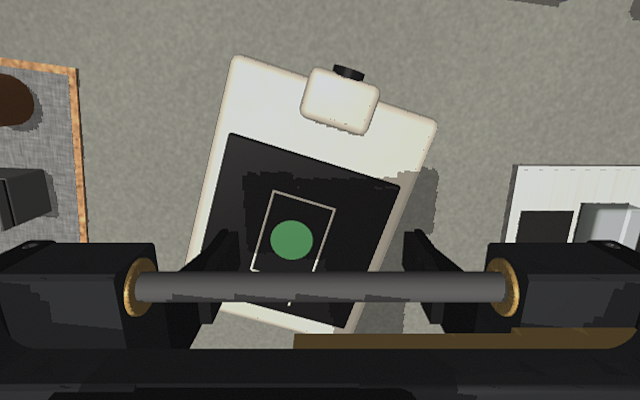

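View pics/w13.png

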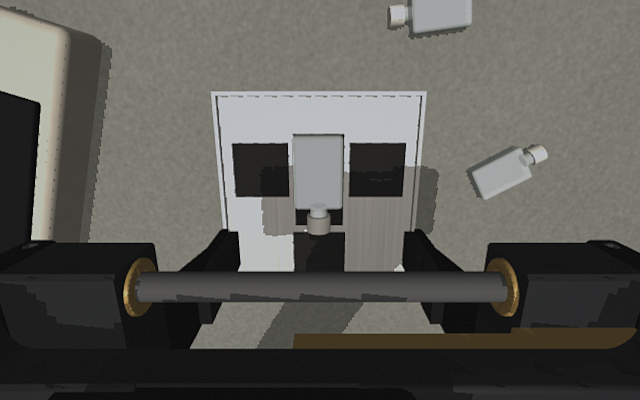

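```bash
python3 - <<'E'
from h import *
d=dict(np.load("pics/w13.npz"))
print("flask",p2w(d,[(318,172)],.029),p2w(d,[(212,93),(425,92)],.01))
d=dict(np.load("pics/w12.npz"))
print("win",p2w(d,[(291.5,240)],.06), p2w(d,[(233,133),(400,187)],.06), p2w(d,[(271,191),(335,209)],.06))
E
```

```text
flask [[ 0.54460137 -0.33086608  0.029     ]] [[ 0.60793973 -0.22018102  0.01      ]
 [ 0.63072133 -0.42683126  0.01      ]]
win [[0.52299151 0.00519511 0.06      ]] [[ 0.61736504  0.06390162  0.06      ]
 [ 0.58560272 -0.08778872  0.06      ]] [[ 0.56904516  0.02778813  0.06      ]
 [ 0.55830978 -0.03197725  0.06      ]]
```

Emit:
{"fn": "carry_out", "kwargs": {
  "plan": [
    {"dx": 0.08,"dy": -0.02,"dz": 0.9,"rx": 0,"ry": 0,"rz": 0,"fingers": -1},
    {"dx": 0,"dy": 0,"dz": 0.9,"rx": 0,"ry": 0,"rz": 0,"fingers": -1},
    {"dx": 0,"dy": 0,"dz": 0.9,"rx": 0,"ry": 0,"rz": 0,"fingers": -1},
    {"dx": 0,"dy": 0,"dz": 0.9,"rx": 0,"ry": 0,"rz": 0,"fingers": -1},
    {"dx": 0,"dy": 0,"dz": 0.9,"rx": 0,"ry": 0,"rz": 0,"fingers": -1},
    {"dx": 0,"dy": 0,"dz": 0.9,"rx": 0,"ry": 0,"rz": 0,"fingers": -1},
    {"dx": 0,"dy": 0,"dz": 0.4,"rx": 0,"ry": 0,"rz": 0,"fingers": -1},
    {"dx": 0,"dy": 0,"dz": 0.12,"rx": 0,"ry": 0,"rz": 0,"fingers": -1},
    {"dx": 0,"dy": 0,"dz": 0,"rx": 0,"ry": 0,"rz": 0,"fingers": -1},
    {"dx": 0,"dy": 0,"dz": 0,"rx": 0,"ry": 0,"rz": 0,"fingers": -1}
  ]
}}

```text
time_s: 36.28
tool_pos: [0.5435, -0.3312, 0.0108]
tool_rot: [179.9, -0.1, 6.1]
force: [0.2, -0.8, 0.3]
grip_width: 0.0869
```

```bash
python3 snap.py w14 wrist; python3 go.py .543 -.331 .008 6.1;
```

```text
t 36.33 pos [ 0.5433 -0.3313  0.0107] rot [ 1.7993e+02 -8.0000e-02  6.1000e+00] w 0.0873 q7 -59.7 F [0.2 0.6 0.2]
rz 0.0 then total dx -0.01 dy -0.01 dz 0.09
```

View pics/w14.png

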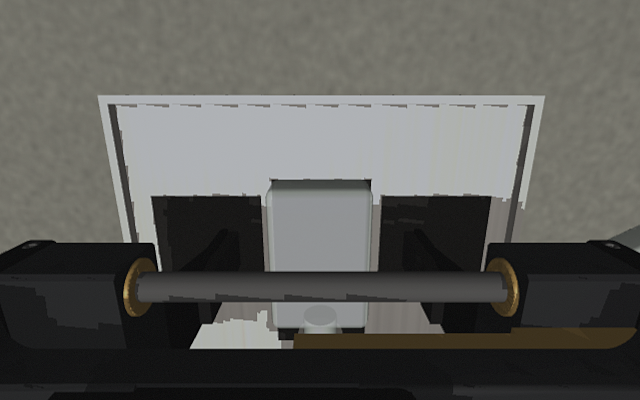

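Flask (cols 268–372) is centred between the fingers; lower slightly and close.

Emit:
{"fn": "carry_out", "kwargs": {
  "plan": [
    {"dx": 0,"dy": 0,"dz": 0.09,"rx": 0,"ry": 0,"rz": 0,"fingers": -1},
    {"dx": 0,"dy": 0,"dz": 0,"rx": 0,"ry": 0,"rz": 0,"fingers": 1},
    {"dx": 0,"dy": 0,"dz": 0,"rx": 0,"ry": 0,"rz": 0,"fingers": 1},
    {"dx": 0,"dy": 0,"dz": 0,"rx": 0,"ry": 0,"rz": 0,"fingers": 1},
    {"dx": 0,"dy": 0,"dz": 0,"rx": 0,"ry": 0,"rz": 0,"fingers": 1},
    {"dx": 0,"dy": 0,"dz": 0,"rx": 0,"ry": 0,"rz": 0,"fingers": 1}
  ]
}}

```text
time_s: 37.08
tool_pos: [0.5427, -0.3309, 0.0069]
tool_rot: [180.0, -0.0, 6.1]
force: [-0.3, -0.3, 0.2]
grip_width: 0.0503
```

```bash
python3 snap.py w15 wrist; python3 go.py .523 .0055 .15 -11.5
```

```text
t 37.12 pos [ 0.5427 -0.3309  0.0069] rot [179.99  -0.     6.1 ] w 0.0498 q7 -59.8 F [ 0.4  0.2 -0.2]
rz 1.76 then total dx -2.88 dy -10.86 dz -4.77
```

View pics/w15.png

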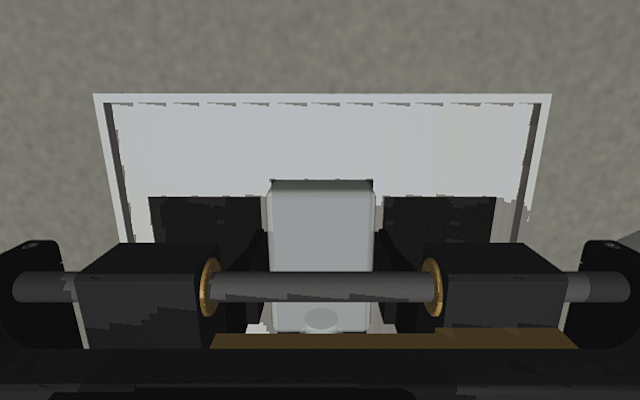

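```bash
python3 - <<'E'
from h import *
d=dict(np.load("pics/w15.npz"))
c,s=np.cos(np.radians(6.1)),np.sin(np.radians(6.1))
for px,z in (((320,192),.029),((320,330),.029),((320,181),.004)):
    w=p2w(d,[px],z)[0]; r=w-np.array([.5427,-.3309,0]); print(w,"toolx",r[0]*c+r[1]*s,"tooly",r[0]*s-r[1]*c)
E
```

```text
[ 0.57909618 -0.32666774  0.029     ] toolx 0.03663984077105568 tooly -0.00034069344990937884
[ 0.50747103 -0.33433206  0.029     ] toolx -0.03539420805231297 tooly -0.0003309474749180756
[ 0.5777757  -0.32676914  0.004     ] toolx 0.03531606172348324 tooly -0.0003801822739979595
```

Emit:
{"fn": "carry_out", "kwargs": {
  "plan": [
    {"dx": 0,"dy": 0,"dz": -0.7,"rx": 0,"ry": 0,"rz": 0,"fingers": 1},
    {"dx": 0,"dy": 0,"dz": -0.9,"rx": 0,"ry": 0,"rz": 0,"fingers": 1},
    {"dx": 0,"dy": 0,"dz": -0.9,"rx": 0,"ry": 0,"rz": 0,"fingers": 1},
    {"dx": 0,"dy": 0,"dz": -0.9,"rx": 0,"ry": 0,"rz": 0,"fingers": 1},
    {"dx": 0,"dy": 0,"dz": -0.9,"rx": 0,"ry": 0,"rz": 0.88,"fingers": 1},
    {"dx": 0,"dy": 0,"dz": -0.45,"rx": 0,"ry": 0,"rz": 0.88,"fingers": 1},
    {"dx": -0.24,"dy": -0.905,"dz": 0,"rx": 0,"ry": 0,"rz": 0,"fingers": 1},
    {"dx": -0.24,"dy": -0.905,"dz": 0,"rx": 0,"ry": 0,"rz": 0,"fingers": 1},
    {"dx": -0.24,"dy": -0.905,"dz": 0,"rx": 0,"ry": 0,"rz": 0,"fingers": 1},
    {"dx": -0.24,"dy": -0.905,"dz": 0,"rx": 0,"ry": 0,"rz": 0,"fingers": 1},
    {"dx": -0.24,"dy": -0.905,"dz": 0,"rx": 0,"ry": 0,"rz": 0,"fingers": 1},
    {"dx": -0.24,"dy": -0.905,"dz": 0,"rx": 0,"ry": 0,"rz": 0,"fingers": 1}
  ]
}}

```text
time_s: 38.62
tool_pos: [0.5331, -0.1617, 0.1511]
tool_rot: [180.0, -0.1, -11.5]
force: [0.3, 0.2, -1.6]
grip_width: 0.0498
```

Emit:
{"fn": "carry_out", "kwargs": {
  "plan": [
    {"dx": -0.24,"dy": -0.905,"dz": 0,"rx": 0,"ry": 0,"rz": 0,"fingers": 1},
    {"dx": -0.24,"dy": -0.905,"dz": 0,"rx": 0,"ry": 0,"rz": 0,"fingers": 1},
    {"dx": -0.24,"dy": -0.905,"dz": 0,"rx": 0,"ry": 0,"rz": 0,"fingers": 1},
    {"dx": -0.24,"dy": -0.905,"dz": 0,"rx": 0,"ry": 0,"rz": 0,"fingers": 1},
    {"dx": -0.24,"dy": -0.905,"dz": 0,"rx": 0,"ry": 0,"rz": 0,"fingers": 1},
    {"dx": -0.24,"dy": -0.905,"dz": 0,"rx": 0,"ry": 0,"rz": 0,"fingers": 1},
    {"dx": 0,"dy": 0,"dz": 0,"rx": 0,"ry": 0,"rz": 0,"fingers": 1},
    {"dx": 0,"dy": 0,"dz": 0,"rx": 0,"ry": 0,"rz": 0,"fingers": 1}
  ]
}}

```text
time_s: 39.62
tool_pos: [0.5232, 0.0047, 0.1502]
tool_rot: [180.0, -0.1, -11.5]
force: [-0.5, 0.3, -1.2]
grip_width: 0.0499
```

```bash
python3 snap.py w16 wrist; python3 go.py .523 .0055 .064 -11.5
```

```text
t 39.67 pos [0.5232 0.0043 0.15  ] rot [ 1.7996e+02 -6.0000e-02 -1.1580e+01] w 0.0501 q7 -107.4 F [-0.1  0.4 -0.6]
rz -0.01 then total dx -0.01 dy -0.04 dz 2.87
```

View pics/w16.png

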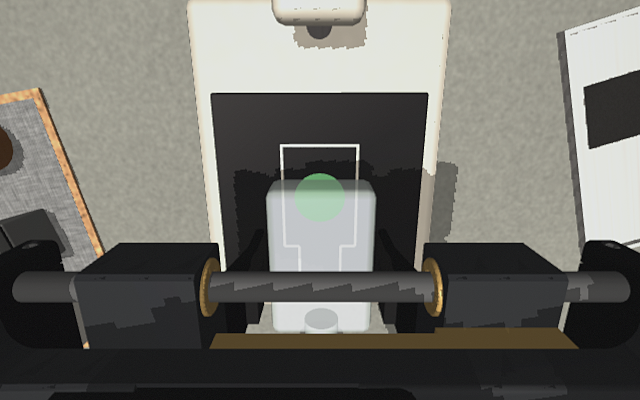

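Emit:
{"fn": "carry_out", "kwargs": {
  "plan": [
    {"dx": 0,"dy": -0.03,"dz": 0.8,"rx": 0,"ry": 0,"rz": 0,"fingers": 1},
    {"dx": 0,"dy": 0,"dz": 0.8,"rx": 0,"ry": 0,"rz": 0,"fingers": 1},
    {"dx": 0,"dy": 0,"dz": 0.7,"rx": 0,"ry": 0,"rz": 0,"fingers": 1},
    {"dx": 0,"dy": 0,"dz": 0.35,"rx": 0,"ry": 0,"rz": 0,"fingers": 1},
    {"dx": 0,"dy": 0,"dz": 0.15,"rx": 0,"ry": 0,"rz": 0,"fingers": 1},
    {"dx": 0,"dy": 0,"dz": 0.06,"rx": 0,"ry": 0,"rz": 0,"fingers": 1},
    {"dx": 0,"dy": 0,"dz": 0,"rx": 0,"ry": 0,"rz": 0,"fingers": 1}
  ]
}}

```text
time_s: 40.55
tool_pos: [0.5236, 0.0064, 0.0641]
tool_rot: [-180.0, -0.1, -11.5]
force: [-0.1, -0.9, -1.0]
grip_width: 0.0498
```

```bash
python3 snap.py w17 wrist; python3 go.py .523 .0055 .063 -11.5
```

```text
t 40.6 pos [0.5236 0.0065 0.0642] rot [-1.80e+02 -7.00e-02 -1.15e+01] w 0.0497 q7 -109.7 F [ 0.3 -0.3 -1.1]
rz -0.0 then total dx -0.01 dy 0.04 dz 0.04
```

View pics/w17.png

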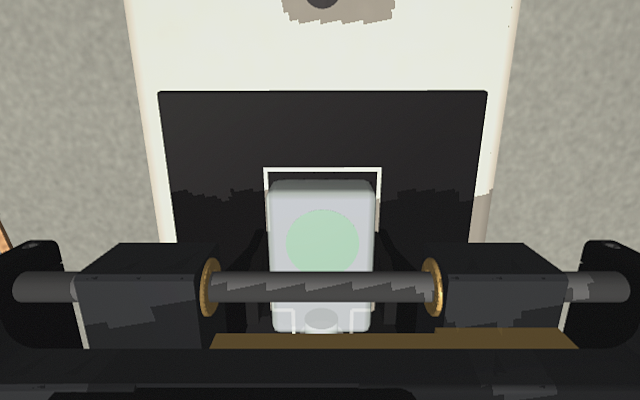

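Flask lies within the outline (front edge just inside row 168 line, window at (320,240) under it). Lower 1 mm and release.

Emit:
{"fn": "carry_out", "kwargs": {
  "plan": [
    {"dx": 0,"dy": 0,"dz": 0.04,"rx": 0,"ry": 0,"rz": 0,"fingers": 1},
    {"dx": 0,"dy": 0,"dz": 0,"rx": 0,"ry": 0,"rz": 0,"fingers": 0},
    {"dx": 0,"dy": 0,"dz": 0,"rx": 0,"ry": 0,"rz": 0,"fingers": -0.9},
    {"dx": 0,"dy": 0,"dz": 0,"rx": 0,"ry": 0,"rz": 0,"fingers": -0.9},
    {"dx": 0,"dy": 0,"dz": 0,"rx": 0,"ry": 0,"rz": 0,"fingers": -0.9},
    {"dx": 0,"dy": 0,"dz": 0,"rx": 0,"ry": 0,"rz": 0,"fingers": -0.9},
    {"dx": 0,"dy": 0,"dz": -0.5,"rx": 0,"ry": 0,"rz": 0,"fingers": -0.9},
    {"dx": 0,"dy": 0,"dz": -0.9,"rx": 0,"ry": 0,"rz": 0,"fingers": -1},
    {"dx": 0,"dy": 0,"dz": -0.9,"rx": 0,"ry": 0,"rz": 0,"fingers": -1},
    {"dx": 0,"dy": 0,"dz": -0.9,"rx": 0,"ry": 0,"rz": 0,"fingers": -1},
    {"dx": 0,"dy": 0,"dz": -0.6,"rx": 0,"ry": 0,"rz": 0,"fingers": -1}
  ]
}}

```text
time_s: 41.98
tool_pos: [0.5238, 0.0066, 0.1787]
tool_rot: [-180.0, -0.2, -11.5]
force: [0.2, 1.1, -0.3]
grip_width: 0.0874
```

```bash
python3 snap.py w18 wrist; python3 go.py .4285 .303 .17 6.1
```

```text
t 42.02 pos [0.525  0.0066 0.1807] rot [-179.97   -0.32  -11.5 ] w 0.0871 q7 -107.0 F [1.2 0.3 2. ]
rz -1.76 then total dx -2.15 dy -10.16 dz 0.36
```

View pics/w18.png

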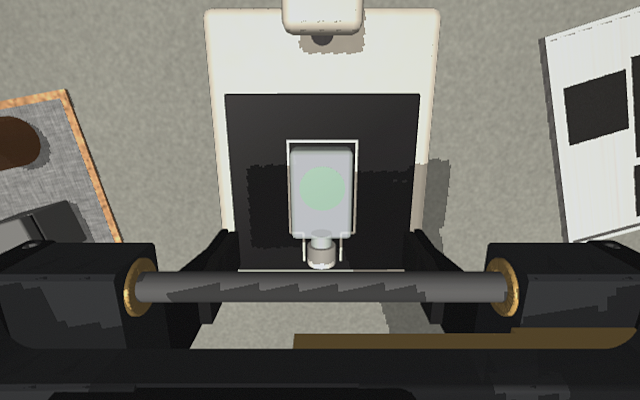

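Emit:
{"fn": "carry_out", "kwargs": {
  "plan": [
    {"dx": 0,"dy": 0,"dz": 0,"rx": 0,"ry": 0,"rz": -0.88,"fingers": -1},
    {"dx": 0,"dy": 0,"dz": 0,"rx": 0,"ry": 0,"rz": -0.88,"fingers": -1},
    {"dx": -0.195,"dy": -0.924,"dz": 0,"rx": 0,"ry": 0,"rz": 0,"fingers": -1},
    {"dx": -0.195,"dy": -0.924,"dz": 0,"rx": 0,"ry": 0,"rz": 0,"fingers": -1},
    {"dx": -0.195,"dy": -0.924,"dz": 0,"rx": 0,"ry": 0,"rz": 0,"fingers": -1},
    {"dx": -0.195,"dy": -0.924,"dz": 0,"rx": 0,"ry": 0,"rz": 0,"fingers": -1},
    {"dx": -0.195,"dy": -0.924,"dz": 0,"rx": 0,"ry": 0,"rz": 0,"fingers": -1},
    {"dx": -0.195,"dy": -0.924,"dz": 0,"rx": 0,"ry": 0,"rz": 0,"fingers": -1},
    {"dx": -0.195,"dy": -0.924,"dz": 0,"rx": 0,"ry": 0,"rz": 0,"fingers": -1},
    {"dx": -0.195,"dy": -0.924,"dz": 0,"rx": 0,"ry": 0,"rz": 0,"fingers": -1},
    {"dx": -0.195,"dy": -0.924,"dz": 0,"rx": 0,"ry": 0,"rz": 0,"fingers": -1},
    {"dx": -0.195,"dy": -0.924,"dz": 0,"rx": 0,"ry": 0,"rz": 0,"fingers": -1}
  ]
}}

```text
time_s: 43.52
tool_pos: [0.4349, 0.2766, 0.176]
tool_rot: [180.0, 0.0, 6.1]
force: [0.3, 0.9, -0.5]
grip_width: 0.0869
```

Emit:
{"fn": "carry_out", "kwargs": {
  "plan": [
    {"dx": -0.195,"dy": -0.924,"dz": 0,"rx": 0,"ry": 0,"rz": 0,"fingers": -1},
    {"dx": 0,"dy": 0,"dz": 0,"rx": 0,"ry": 0,"rz": 0,"fingers": -1},
    {"dx": 0,"dy": 0,"dz": 0,"rx": 0,"ry": 0,"rz": 0,"fingers": -1}
  ]
}}

```text
time_s: 43.9
tool_pos: [0.4269, 0.3019, 0.1759]
tool_rot: [179.9, 0.0, 6.1]
force: [0.6, -0.1, -0.9]
grip_width: 0.087
```

```bash
python3 snap.py w19 wrist; python3 go.py .4285 .303 .0275 6.1;python3 snap.py t19 top;python3 - <<'E'
from h import *
d=np.load("pics/t19.npz")
crop("pics/c19.png",d["color"],130,135,340,265,3.8)
E
```

```text
t 43.95 pos [0.4272 0.3016 0.176 ] rot [1.7994e+02 2.0000e-02 6.0100e+00] w 0.0871 q7 -126.0 F [0.  0.  0.9]
rz -0.01 then total dx 0.05 dy -0.04 dz 4.95
```

View pics/w19.png

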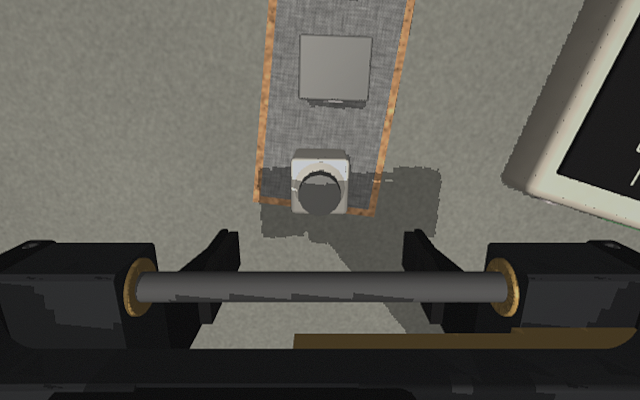

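View pics/c19.png

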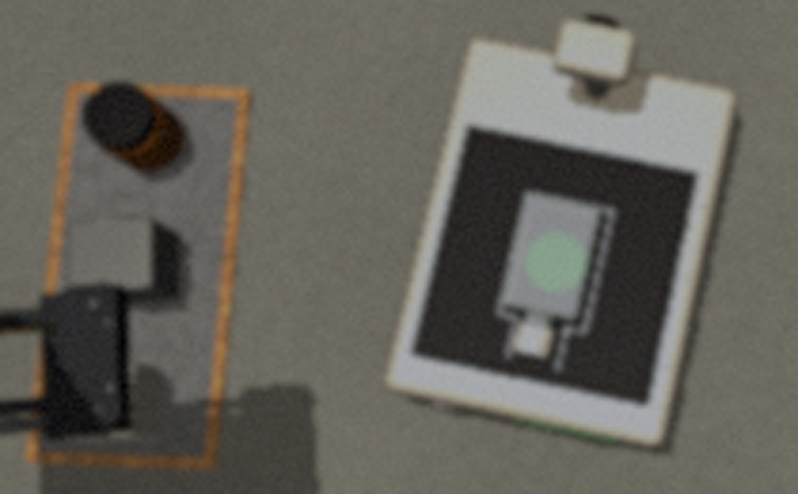

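```bash
python3 - <<'E'
from h import *
d=dict(np.load("pics/t19.npz"))
print(rect(d,uc([(524,190),(607,208),(582,322),(498,302)],130,135,3.8),.085))
d=dict(np.load("pics/w18.npz"))
print(p2w(d,[(321,192)],.085),p2w(d,[(322,188)],.06))
E
```

```text
(array([0.52387096, 0.00575435]), np.float64(-11.004748730467194), np.float64(-12.290878164240018), np.float64(0.07589085309778472), np.float64(0.05576659350527818))
[[0.52722889 0.00551062 0.085     ]] [[0.52364003 0.00532377 0.06      ]]
```

Flask sits ≈1–3 mm from the window centre. Now grasp the bottle.

Emit:
{"fn": "carry_out", "kwargs": {
  "plan": [
    {"dx": 0.05,"dy": -0.04,"dz": 0.9,"rx": 0,"ry": 0,"rz": 0,"fingers": -1},
    {"dx": 0,"dy": 0,"dz": 0.9,"rx": 0,"ry": 0,"rz": 0,"fingers": -1},
    {"dx": 0,"dy": 0,"dz": 0.9,"rx": 0,"ry": 0,"rz": 0,"fingers": -1},
    {"dx": 0,"dy": 0,"dz": 0.9,"rx": 0,"ry": 0,"rz": 0,"fingers": -1},
    {"dx": 0,"dy": 0,"dz": 0.9,"rx": 0,"ry": 0,"rz": 0,"fingers": -1},
    {"dx": 0,"dy": 0,"dz": 0.43,"rx": 0,"ry": 0,"rz": 0,"fingers": -1},
    {"dx": 0,"dy": 0,"dz": 0,"rx": 0,"ry": 0,"rz": 0,"fingers": -1},
    {"dx": 0,"dy": 0,"dz": 0,"rx": 0,"ry": 0,"rz": 0,"fingers": 1},
    {"dx": 0,"dy": 0,"dz": 0,"rx": 0,"ry": 0,"rz": 0,"fingers": 1},
    {"dx": 0,"dy": 0,"dz": 0,"rx": 0,"ry": 0,"rz": 0,"fingers": 1},
    {"dx": 0,"dy": 0,"dz": 0,"rx": 0,"ry": 0,"rz": 0,"fingers": 1},
    {"dx": 0,"dy": 0,"dz": 0,"rx": 0,"ry": 0,"rz": 0,"fingers": 1}
  ]
}}

```text
time_s: 45.5
tool_pos: [0.4282, 0.3041, 0.0286]
tool_rot: [180.0, -0.0, 6.1]
force: [-0.0, -1.3, 1.6]
grip_width: 0.0498
```

```bash
python3 snap.py w20 wrist; python3 go.py .50 0 .18 6.1
```

```text
t 45.55 pos [0.4283 0.304  0.0286] rot [ 1.7997e+02 -1.0000e-02  6.1000e+00] w 0.0499 q7 -132.8 F [-0.2 -1.6  2.9]
rz -0.0 then total dx 1.30 dy 10.33 dz -5.05
```

View pics/w20.png

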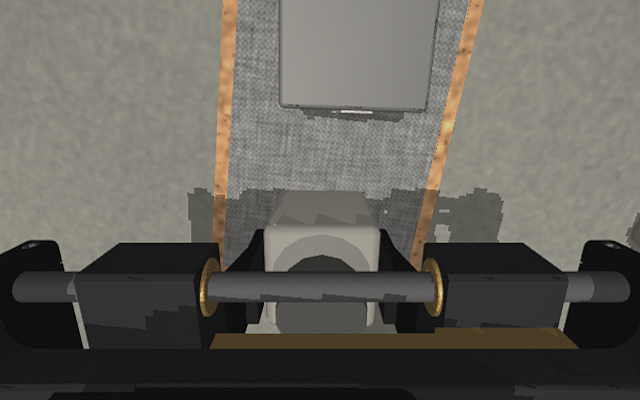

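Emit:
{"fn": "carry_out", "kwargs": {
  "plan": [
    {"dx": 0,"dy": 0,"dz": -1,"rx": 0,"ry": 0,"rz": 0,"fingers": 1},
    {"dx": 0,"dy": 0,"dz": -1,"rx": 0,"ry": 0,"rz": 0,"fingers": 1},
    {"dx": 0,"dy": 0,"dz": -1,"rx": 0,"ry": 0,"rz": 0,"fingers": 1},
    {"dx": 0,"dy": 0,"dz": -1,"rx": 0,"ry": 0,"rz": 0,"fingers": 1},
    {"dx": 0,"dy": 0,"dz": -1,"rx": 0,"ry": 0,"rz": 0,"fingers": 1},
    {"dx": 0.12,"dy": 0.94,"dz": 0,"rx": 0,"ry": 0,"rz": 0,"fingers": 1},
    {"dx": 0.12,"dy": 0.94,"dz": 0,"rx": 0,"ry": 0,"rz": 0,"fingers": 1},
    {"dx": 0.12,"dy": 0.94,"dz": 0,"rx": 0,"ry": 0,"rz": 0,"fingers": 1},
    {"dx": 0.12,"dy": 0.94,"dz": 0,"rx": 0,"ry": 0,"rz": 0,"fingers": 1},
    {"dx": 0.12,"dy": 0.94,"dz": 0,"rx": 0,"ry": 0,"rz": 0,"fingers": 1},
    {"dx": 0.12,"dy": 0.94,"dz": 0,"rx": 0,"ry": 0,"rz": 0,"fingers": 1},
    {"dx": 0.12,"dy": 0.94,"dz": 0,"rx": 0,"ry": 0,"rz": 0,"fingers": 1}
  ]
}}

```text
time_s: 47.05
tool_pos: [0.4738, 0.1097, 0.1779]
tool_rot: [180.0, 0.1, 6.1]
force: [0.1, 0.2, -2.7]
grip_width: 0.0498
```

Emit:
{"fn": "carry_out", "kwargs": {
  "plan": [
    {"dx": 0.12,"dy": 0.94,"dz": 0,"rx": 0,"ry": 0,"rz": 0,"fingers": 1},
    {"dx": 0.12,"dy": 0.94,"dz": 0,"rx": 0,"ry": 0,"rz": 0,"fingers": 1},
    {"dx": 0.12,"dy": 0.94,"dz": 0,"rx": 0,"ry": 0,"rz": 0,"fingers": 1},
    {"dx": 0.12,"dy": 0.94,"dz": 0,"rx": 0,"ry": 0,"rz": 0,"fingers": 1},
    {"dx": -0.26,"dy": 0.93,"dz": 0,"rx": 0,"ry": 0,"rz": 0,"fingers": 1},
    {"dx": -0.26,"dy": 0.93,"dz": 0,"rx": 0,"ry": 0,"rz": 0,"fingers": 1},
    {"dx": -0.26,"dy": 0.93,"dz": 0,"rx": 0,"ry": 0,"rz": 0,"fingers": 1},
    {"dx": -0.26,"dy": 0.93,"dz": 0,"rx": 0,"ry": 0,"rz": 0,"fingers": 1},
    {"dx": -0.26,"dy": 0.93,"dz": 0,"rx": 0,"ry": 0,"rz": 0,"fingers": 1},
    {"dx": -0.26,"dy": 0.93,"dz": 0,"rx": 0,"ry": 0,"rz": 0,"fingers": 1},
    {"dx": -0.26,"dy": 0.93,"dz": 0,"rx": 0,"ry": 0,"rz": 0,"fingers": 1},
    {"dx": -0.26,"dy": 0.93,"dz": 0,"rx": 0,"ry": 0,"rz": 0,"fingers": 1}
  ]
}}

```text
time_s: 48.55
tool_pos: [0.4615, -0.2291, 0.1778]
tool_rot: [-180.0, 0.0, 6.1]
force: [0.9, -0.1, -1.5]
grip_width: 0.0496
```

Emit:
{"fn": "carry_out", "kwargs": {
  "plan": [
    {"dx": -0.26,"dy": 0.93,"dz": 0,"rx": 0,"ry": 0,"rz": 0,"fingers": 1},
    {"dx": -0.26,"dy": 0.93,"dz": 0,"rx": 0,"ry": 0,"rz": 0,"fingers": 1},
    {"dx": -0.26,"dy": 0.93,"dz": 0,"rx": 0,"ry": 0,"rz": 0,"fingers": 1},
    {"dx": -0.26,"dy": 0.93,"dz": 0,"rx": 0,"ry": 0,"rz": 0,"fingers": 1},
    {"dx": 0,"dy": 0,"dz": 0,"rx": 0,"ry": 0,"rz": 0,"fingers": 1},
    {"dx": 0,"dy": 0,"dz": 0,"rx": 0,"ry": 0,"rz": 0,"fingers": 1}
  ]
}}

```text
time_s: 49.3
tool_pos: [0.443, -0.3418, 0.1778]
tool_rot: [-179.9, 0.0, 6.1]
force: [0.4, 0.2, -2.2]
grip_width: 0.0501
```

```bash
python3 snap.py w21 wrist; python3 go.py .4435 -.3435 .0285 6.1
```

```text
t 49.35 pos [ 0.4433 -0.3415  0.178 ] rot [-1.7993e+02  1.0000e-02  6.1900e+00] w 0.0499 q7 -49.7 F [-0.3 -0.6 -2.1]
rz 0.01 then total dx -0.00 dy 0.07 dz 4.98
```

View pics/w21.png

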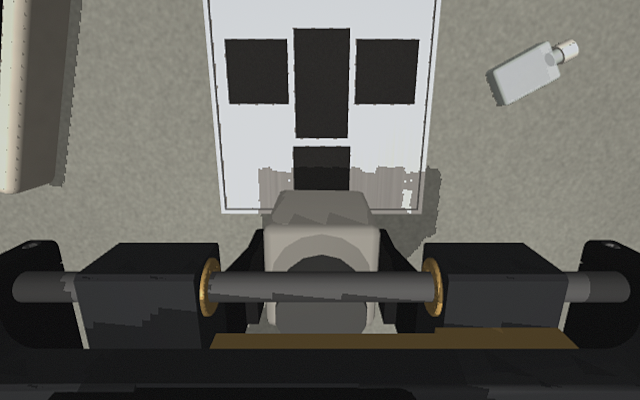

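Emit:
{"fn": "carry_out", "kwargs": {
  "plan": [
    {"dx": 0,"dy": 0.07,"dz": 0.9,"rx": 0,"ry": 0,"rz": 0,"fingers": 1},
    {"dx": 0,"dy": 0,"dz": 0.9,"rx": 0,"ry": 0,"rz": 0,"fingers": 1},
    {"dx": 0,"dy": 0,"dz": 0.9,"rx": 0,"ry": 0,"rz": 0,"fingers": 1},
    {"dx": 0,"dy": 0,"dz": 0.9,"rx": 0,"ry": 0,"rz": 0,"fingers": 1},
    {"dx": 0,"dy": 0,"dz": 0.8,"rx": 0,"ry": 0,"rz": 0,"fingers": 1},
    {"dx": 0,"dy": 0,"dz": 0.35,"rx": 0,"ry": 0,"rz": 0,"fingers": 1},
    {"dx": 0,"dy": 0,"dz": 0.15,"rx": 0,"ry": 0,"rz": 0,"fingers": 1},
    {"dx": 0,"dy": 0,"dz": 0,"rx": 0,"ry": 0,"rz": 0,"fingers": 1}
  ]
}}

```text
time_s: 50.35
tool_pos: [0.4437, -0.345, 0.032]
tool_rot: [180.0, -0.0, 6.1]
force: [-0.2, -0.9, -1.4]
grip_width: 0.0501
```

Still hanging ~2 mm up; lower, then release.

Emit:
{"fn": "carry_out", "kwargs": {
  "plan": [
    {"dx": 0,"dy": 0,"dz": 0.08,"rx": 0,"ry": 0,"rz": 0,"fingers": 1},
    {"dx": 0,"dy": 0,"dz": 0,"rx": 0,"ry": 0,"rz": 0,"fingers": 1}
  ]
}}

```text
time_s: 50.6
tool_pos: [0.4436, -0.3453, 0.0296]
tool_rot: [179.9, -0.1, 6.1]
force: [0.1, 0.5, -1.3]
grip_width: 0.0496
```

Emit:
{"fn": "carry_out", "kwargs": {
  "plan": [
    {"dx": 0,"dy": 0,"dz": 0.03,"rx": 0,"ry": 0,"rz": 0,"fingers": 1},
    {"dx": 0,"dy": 0,"dz": 0,"rx": 0,"ry": 0,"rz": 0,"fingers": 0},
    {"dx": 0,"dy": 0,"dz": 0,"rx": 0,"ry": 0,"rz": 0,"fingers": -1},
    {"dx": 0,"dy": 0,"dz": 0,"rx": 0,"ry": 0,"rz": 0,"fingers": -1},
    {"dx": 0,"dy": 0,"dz": 0,"rx": 0,"ry": 0,"rz": 0,"fingers": -1},
    {"dx": 0,"dy": 0,"dz": -0.5,"rx": 0,"ry": 0,"rz": 0,"fingers": -1},
    {"dx": 0,"dy": 0,"dz": -0.9,"rx": 0,"ry": 0,"rz": 0,"fingers": -1},
    {"dx": 0,"dy": 0,"dz": -0.9,"rx": 0,"ry": 0,"rz": 0,"fingers": -1},
    {"dx": 0,"dy": 0,"dz": -0.9,"rx": 0,"ry": 0,"rz": -1,"fingers": -1},
    {"dx": 0,"dy": 0,"dz": -0.9,"rx": 0,"ry": 0,"rz": -1,"fingers": -1},
    {"dx": 0,"dy": 0,"dz": -0.9,"rx": 0,"ry": 0,"rz": -1,"fingers": -1},
    {"dx": 0,"dy": 0,"dz": 0,"rx": 0,"ry": 0,"rz": -1,"fingers": -1}
  ]
}}

```text
time_s: 52.1
tool_pos: [0.4447, -0.3461, 0.1822]
tool_rot: [179.6, -0.0, 46.4]
force: [-0.5, 0.0, -0.4]
grip_width: 0.0871
```

Emit:
{"fn": "carry_out", "kwargs": {
  "plan": [
    {"dx": 0,"dy": 0,"dz": 0,"rx": 0,"ry": 0,"rz": -1,"fingers": -1},
    {"dx": 0,"dy": 0,"dz": 0,"rx": 0,"ry": 0,"rz": -1,"fingers": -1},
    {"dx": 0,"dy": 0,"dz": 0,"rx": 0,"ry": 0,"rz": -1,"fingers": -1},
    {"dx": 0,"dy": 0,"dz": 0,"rx": 0,"ry": 0,"rz": -1,"fingers": -1},
    {"dx": 0,"dy": 0,"dz": 0,"rx": 0,"ry": 0,"rz": -1,"fingers": -1}
  ]
}}

```text
time_s: 52.72
tool_pos: [0.4433, -0.3451, 0.1793]
tool_rot: [180.0, 0.1, 96.4]
force: [0.7, -0.5, -0.2]
grip_width: 0.0868
```

```bash
python3 go.py .5255 .301 .18 96.1
```

```text
t 52.73 pos [ 0.4433 -0.3451  0.1793] rot [1.7996e+02 5.0000e-02 9.6430e+01] w 0.0868 q7 39.7 F [ 0.7 -0.5 -0.2]
rz 0.03 then total dx 21.12 dy 5.01 dz -0.02
```

Emit:
{"fn": "carry_out", "kwargs": {
  "plan": [
    {"dx": 0.96,"dy": 0.228,"dz": 0,"rx": 0,"ry": 0,"rz": 0,"fingers": -1},
    {"dx": 0.96,"dy": 0.228,"dz": 0,"rx": 0,"ry": 0,"rz": 0,"fingers": -1},
    {"dx": 0.96,"dy": 0.228,"dz": 0,"rx": 0,"ry": 0,"rz": 0,"fingers": -1},
    {"dx": 0.96,"dy": 0.228,"dz": 0,"rx": 0,"ry": 0,"rz": 0,"fingers": -1},
    {"dx": 0.96,"dy": 0.228,"dz": 0,"rx": 0,"ry": 0,"rz": 0,"fingers": -1},
    {"dx": 0.96,"dy": 0.228,"dz": 0,"rx": 0,"ry": 0,"rz": 0,"fingers": -1},
    {"dx": 0.96,"dy": 0.228,"dz": 0,"rx": 0,"ry": 0,"rz": 0,"fingers": -1},
    {"dx": 0.96,"dy": 0.228,"dz": 0,"rx": 0,"ry": 0,"rz": 0,"fingers": -1},
    {"dx": 0.96,"dy": 0.228,"dz": 0,"rx": 0,"ry": 0,"rz": 0,"fingers": -1},
    {"dx": 0.96,"dy": 0.228,"dz": 0,"rx": 0,"ry": 0,"rz": 0,"fingers": -1},
    {"dx": 0.96,"dy": 0.228,"dz": 0,"rx": 0,"ry": 0,"rz": 0,"fingers": -1}
  ]
}}

```text
time_s: 54.1
tool_pos: [0.4846, -0.021, 0.1793]
tool_rot: [179.9, 0.1, 96.1]
force: [0.1, -0.5, -0.5]
grip_width: 0.087
```

Emit:
{"fn": "carry_out", "kwargs": {
  "plan": [
    {"dx": 0.96,"dy": 0.228,"dz": 0,"rx": 0,"ry": 0,"rz": 0,"fingers": -1},
    {"dx": 0.96,"dy": 0.228,"dz": 0,"rx": 0,"ry": 0,"rz": 0,"fingers": -1},
    {"dx": 0.96,"dy": 0.228,"dz": 0,"rx": 0,"ry": 0,"rz": 0,"fingers": -1},
    {"dx": 0.96,"dy": 0.228,"dz": 0,"rx": 0,"ry": 0,"rz": 0,"fingers": -1},
    {"dx": 0.96,"dy": 0.228,"dz": 0,"rx": 0,"ry": 0,"rz": 0,"fingers": -1},
    {"dx": 0.96,"dy": 0.228,"dz": 0,"rx": 0,"ry": 0,"rz": 0,"fingers": -1},
    {"dx": 0.96,"dy": 0.228,"dz": 0,"rx": 0,"ry": 0,"rz": 0,"fingers": -0.7},
    {"dx": 0.96,"dy": 0.228,"dz": 0,"rx": 0,"ry": 0,"rz": 0,"fingers": -0.7},
    {"dx": 0.96,"dy": 0.228,"dz": 0,"rx": 0,"ry": 0,"rz": 0,"fingers": -0.7},
    {"dx": 0.96,"dy": 0.228,"dz": 0,"rx": 0,"ry": 0,"rz": 0,"fingers": -0.7},
    {"dx": 0.96,"dy": 0.228,"dz": 0,"rx": 0,"ry": 0,"rz": 0,"fingers": -0.7},
    {"dx": 0,"dy": 0,"dz": 0,"rx": 0,"ry": 0,"rz": 0,"fingers": -0.7}
  ]
}}

```text
time_s: 55.6
tool_pos: [0.5247, 0.3039, 0.179]
tool_rot: [180.0, -0.1, 96.3]
force: [-0.4, -0.3, 0.4]
grip_width: 0.074
```

Emit:
{"fn": "carry_out", "kwargs": {
  "plan": [
    {"dx": 0,"dy": 0,"dz": 0,"rx": 0,"ry": 0,"rz": 0,"fingers": -0.7}
  ]
}}

```text
time_s: 55.72
tool_pos: [0.5257, 0.3001, 0.1785]
tool_rot: [180.0, 0.1, 96.1]
force: [0.3, -0.9, 0.6]
grip_width: 0.0742
```

```bash
 python3 snap.py w22 wrist;python3 go.py .5255 .301 .0295 96.1; python3 - <<'E'
from h import *
d=dict(np.load("pics/w22.npz"))
print(w2p(d,[[.5255,.301,.063],[.619,.3003,.071]]))
E
```

```text
t 55.77 pos [0.5259 0.2996 0.1784] rot [1.7998e+02 8.0000e-02 9.6020e+01] w 0.074 q7 -36.1 F [ 0.4 -0.1 -0.5]
rz -0.01 then total dx 0.05 dy -0.01 dz 4.96
[[320.89092373 187.77344145]
 [429.72610469 202.26134339]]
```

View pics/w22.png

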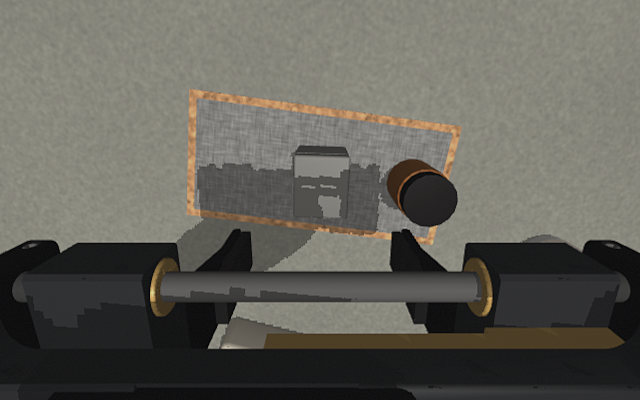

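Emit:
{"fn": "carry_out", "kwargs": {
  "plan": [
    {"dx": 0.04,"dy": 0,"dz": 0.9,"rx": 0,"ry": 0,"rz": 0,"fingers": -0.7},
    {"dx": 0,"dy": 0,"dz": 0.9,"rx": 0,"ry": 0,"rz": 0,"fingers": -0.7},
    {"dx": 0,"dy": 0,"dz": 0.9,"rx": 0,"ry": 0,"rz": 0,"fingers": -0.7},
    {"dx": 0,"dy": 0,"dz": 0.9,"rx": 0,"ry": 0,"rz": 0,"fingers": -0.7},
    {"dx": 0,"dy": 0,"dz": 0.9,"rx": 0,"ry": 0,"rz": 0,"fingers": -0.7},
    {"dx": 0,"dy": 0,"dz": 0.45,"rx": 0,"ry": 0,"rz": 0,"fingers": -0.7},
    {"dx": 0,"dy": 0,"dz": 0,"rx": 0,"ry": 0,"rz": 0,"fingers": -0.7},
    {"dx": 0,"dy": 0,"dz": 0,"rx": 0,"ry": 0,"rz": 0,"fingers": 1},
    {"dx": 0,"dy": 0,"dz": 0,"rx": 0,"ry": 0,"rz": 0,"fingers": 1},
    {"dx": 0,"dy": 0,"dz": 0,"rx": 0,"ry": 0,"rz": 0,"fingers": 1},
    {"dx": 0,"dy": 0,"dz": 0,"rx": 0,"ry": 0,"rz": 0,"fingers": 1}
  ]
}}

```text
time_s: 57.15
tool_pos: [0.5256, 0.3024, 0.0302]
tool_rot: [180.0, -0.0, 96.1]
force: [-0.8, 0.5, 2.5]
grip_width: 0.0477
```

```bash
python3 go.py .535 -.2703 .19 96.1
```

```text
t 57.15 pos [0.5256 0.3024 0.0302] rot [179.95  -0.    96.1 ] w 0.0477 q7 -41.0 F [-0.8  0.5  2.5]
rz 0.0 then total dx -19.02 dy -1.72 dz -5.33
```

Emit:
{"fn": "carry_out", "kwargs": {
  "plan": [
    {"dx": 0,"dy": 0,"dz": -0.88,"rx": 0,"ry": 0,"rz": 0,"fingers": 1},
    {"dx": 0,"dy": 0,"dz": -0.88,"rx": 0,"ry": 0,"rz": 0,"fingers": 1},
    {"dx": 0,"dy": 0,"dz": -0.88,"rx": 0,"ry": 0,"rz": 0,"fingers": 1},
    {"dx": 0,"dy": 0,"dz": -0.88,"rx": 0,"ry": 0,"rz": 0,"fingers": 1},
    {"dx": 0,"dy": 0,"dz": -0.88,"rx": 0,"ry": 0,"rz": 0,"fingers": 1},
    {"dx": 0,"dy": 0,"dz": -0.88,"rx": 0,"ry": 0,"rz": 0,"fingers": 1},
    {"dx": -0.95,"dy": -0.086,"dz": 0,"rx": 0,"ry": 0,"rz": 0,"fingers": 1},
    {"dx": -0.95,"dy": -0.086,"dz": 0,"rx": 0,"ry": 0,"rz": 0,"fingers": 1},
    {"dx": -0.95,"dy": -0.086,"dz": 0,"rx": 0,"ry": 0,"rz": 0,"fingers": 1},
    {"dx": -0.95,"dy": -0.086,"dz": 0,"rx": 0,"ry": 0,"rz": 0,"fingers": 1},
    {"dx": -0.95,"dy": -0.086,"dz": 0,"rx": 0,"ry": 0,"rz": 0,"fingers": 1},
    {"dx": -0.95,"dy": -0.086,"dz": 0,"rx": 0,"ry": 0,"rz": 0,"fingers": 1}
  ]
}}

```text
time_s: 58.65
tool_pos: [0.5277, 0.1296, 0.1877]
tool_rot: [-180.0, 0.0, 96.1]
force: [-0.1, 0.3, -1.2]
grip_width: 0.0476
```

Emit:
{"fn": "carry_out", "kwargs": {
  "plan": [
    {"dx": -0.95,"dy": -0.086,"dz": 0,"rx": 0,"ry": 0,"rz": 0,"fingers": 1},
    {"dx": -0.95,"dy": -0.086,"dz": 0,"rx": 0,"ry": 0,"rz": 0,"fingers": 1},
    {"dx": -0.95,"dy": -0.086,"dz": 0,"rx": 0,"ry": 0,"rz": 0,"fingers": 1},
    {"dx": -0.95,"dy": -0.086,"dz": 0,"rx": 0,"ry": 0,"rz": 0,"fingers": 1},
    {"dx": -0.95,"dy": -0.086,"dz": 0,"rx": 0,"ry": 0,"rz": 0,"fingers": 1},
    {"dx": -0.95,"dy": -0.086,"dz": 0,"rx": 0,"ry": 0,"rz": 0,"fingers": 1},
    {"dx": -0.95,"dy": -0.086,"dz": 0,"rx": 0,"ry": 0,"rz": 0,"fingers": 1},
    {"dx": -0.95,"dy": -0.086,"dz": 0,"rx": 0,"ry": 0,"rz": 0,"fingers": 1},
    {"dx": -0.95,"dy": -0.086,"dz": 0,"rx": 0,"ry": 0,"rz": 0,"fingers": 1},
    {"dx": -0.95,"dy": -0.086,"dz": 0,"rx": 0,"ry": 0,"rz": 0,"fingers": 1},
    {"dx": -0.95,"dy": -0.086,"dz": 0,"rx": 0,"ry": 0,"rz": 0,"fingers": 1},
    {"dx": -0.95,"dy": -0.086,"dz": 0,"rx": 0,"ry": 0,"rz": 0,"fingers": 1}
  ]
}}

```text
time_s: 60.15
tool_pos: [0.5333, -0.2134, 0.1876]
tool_rot: [-180.0, -0.0, 96.1]
force: [0.4, 0.4, -1.8]
grip_width: 0.0484
```

Emit:
{"fn": "carry_out", "kwargs": {
  "plan": [
    {"dx": -0.95,"dy": -0.086,"dz": 0,"rx": 0,"ry": 0,"rz": 0,"fingers": 1},
    {"dx": -0.95,"dy": -0.086,"dz": 0,"rx": 0,"ry": 0,"rz": 0,"fingers": 1},
    {"dx": 0,"dy": 0,"dz": 0,"rx": 0,"ry": 0,"rz": 0,"fingers": 1},
    {"dx": 0,"dy": 0,"dz": 0,"rx": 0,"ry": 0,"rz": 0,"fingers": 1}
  ]
}}

```text
time_s: 60.65
tool_pos: [0.5345, -0.2689, 0.1876]
tool_rot: [-180.0, -0.1, 96.1]
force: [0.2, 0.9, -0.9]
grip_width: 0.0477
```

```bash
 python3 snap.py w23 wrist;python3 go.py .535 -.2703 .031 96.1
```

```text
t 60.7 pos [ 0.5348 -0.2685  0.1878] rot [-1.7999e+02 -6.0000e-02  9.6200e+01] w 0.0477 q7 25.9 F [-0.5 -0.  -1.3]
rz 0.01 then total dx -0.06 dy 0.00 dz 5.23
```

View pics/w23.png

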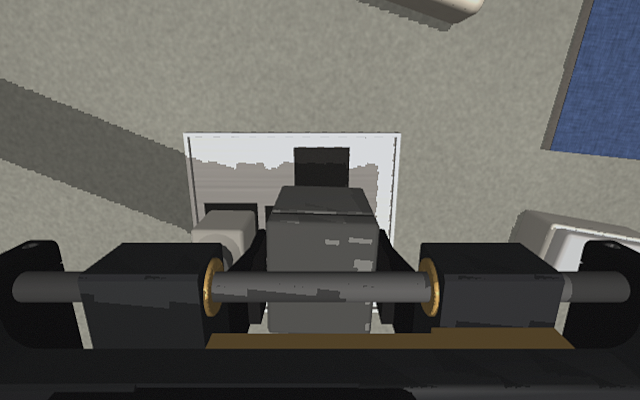

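Emit:
{"fn": "carry_out", "kwargs": {
  "plan": [
    {"dx": -0.06,"dy": 0,"dz": 0.9,"rx": 0,"ry": 0,"rz": 0,"fingers": 1},
    {"dx": 0,"dy": 0,"dz": 0.9,"rx": 0,"ry": 0,"rz": 0,"fingers": 1},
    {"dx": 0,"dy": 0,"dz": 0.9,"rx": 0,"ry": 0,"rz": 0,"fingers": 1},
    {"dx": 0,"dy": 0,"dz": 0.9,"rx": 0,"ry": 0,"rz": 0,"fingers": 1},
    {"dx": 0,"dy": 0,"dz": 0.8,"rx": 0,"ry": 0,"rz": 0,"fingers": 1},
    {"dx": 0,"dy": 0,"dz": 0.5,"rx": 0,"ry": 0,"rz": 0,"fingers": 1},
    {"dx": 0,"dy": 0,"dz": 0.2,"rx": 0,"ry": 0,"rz": 0,"fingers": 1},
    {"dx": 0,"dy": 0,"dz": 0.1,"rx": 0,"ry": 0,"rz": 0,"fingers": 1},
    {"dx": 0,"dy": 0,"dz": 0,"rx": 0,"ry": 0,"rz": 0,"fingers": 1},
    {"dx": 0,"dy": 0,"dz": 0,"rx": 0,"ry": 0,"rz": 0,"fingers": 1}
  ]
}}

```text
time_s: 61.95
tool_pos: [0.5353, -0.2721, 0.0328]
tool_rot: [179.9, 0.0, 96.1]
force: [0.9, 0.8, -1.2]
grip_width: 0.0486
```

Emit:
{"fn": "carry_out", "kwargs": {
  "plan": [
    {"dx": 0.04,"dy": 0,"dz": 0.05,"rx": 0,"ry": 0,"rz": 0,"fingers": 1},
    {"dx": 0,"dy": 0,"dz": 0.02,"rx": 0,"ry": 0,"rz": 0,"fingers": 1},
    {"dx": 0,"dy": 0,"dz": 0,"rx": 0,"ry": 0,"rz": 0,"fingers": 1}
  ]
}}

```text
time_s: 62.32
tool_pos: [0.5351, -0.271, 0.0312]
tool_rot: [180.0, 0.1, 96.1]
force: [-1.9, 0.6, 4.2]
grip_width: 0.048
```

Contact (+4 N). Release and lift.

Emit:
{"fn": "carry_out", "kwargs": {
  "plan": [
    {"dx": 0,"dy": 0,"dz": 0,"rx": 0,"ry": 0,"rz": 0,"fingers": 0},
    {"dx": 0,"dy": 0,"dz": 0,"rx": 0,"ry": 0,"rz": 0,"fingers": -0.8},
    {"dx": 0,"dy": 0,"dz": 0,"rx": 0,"ry": 0,"rz": 0,"fingers": -0.8},
    {"dx": 0,"dy": 0,"dz": 0,"rx": 0,"ry": 0,"rz": 0,"fingers": -0.8},
    {"dx": 0,"dy": 0,"dz": -0.5,"rx": 0,"ry": 0,"rz": 0,"fingers": -0.8},
    {"dx": 0,"dy": 0,"dz": -0.9,"rx": 0,"ry": 0,"rz": 0,"fingers": -0.8},
    {"dx": 0,"dy": 0,"dz": -0.9,"rx": 0,"ry": 0,"rz": 0,"fingers": -0.8},
    {"dx": 0,"dy": 0,"dz": -0.9,"rx": 0,"ry": 0,"rz": 0,"fingers": -0.8},
    {"dx": 0,"dy": 0,"dz": -0.9,"rx": 0,"ry": 0,"rz": 0,"fingers": -0.8},
    {"dx": 0,"dy": 0,"dz": -0.9,"rx": 0,"ry": 0,"rz": 0,"fingers": -0.8}
  ]
}}

```text
time_s: 63.58
tool_pos: [0.5349, -0.2706, 0.1821]
tool_rot: [179.9, 0.0, 96.1]
force: [0.2, 0.3, -0.4]
grip_width: 0.078
```

```bash
 python3 snap.py w24 wrist;python3 go.py .619 .3003 .18 96.1
```

```text
t 63.62 pos [ 0.5369 -0.2714  0.1862] rot [179.65   0.25  96.11] w 0.0783 q7 25.9 F [ 1.1 -0.7  3.1]
rz 0.0 then total dx 18.66 dy 4.75 dz 0.21
```

View pics/w24.png

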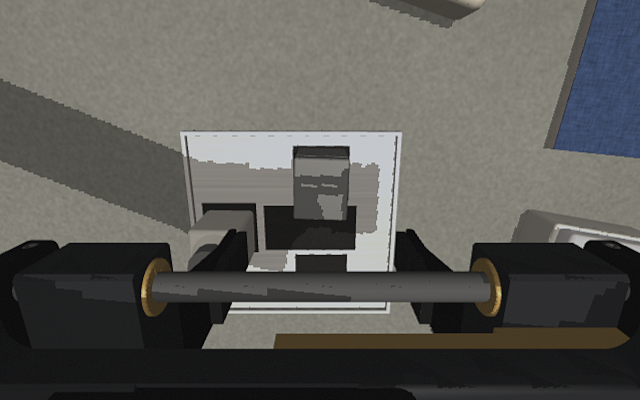

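Emit:
{"fn": "carry_out", "kwargs": {
  "plan": [
    {"dx": 0.935,"dy": 0.24,"dz": 0,"rx": 0,"ry": 0,"rz": 0,"fingers": -0.8},
    {"dx": 0.935,"dy": 0.24,"dz": 0,"rx": 0,"ry": 0,"rz": 0,"fingers": -0.8},
    {"dx": 0.935,"dy": 0.24,"dz": 0,"rx": 0,"ry": 0,"rz": 0,"fingers": -0.8},
    {"dx": 0.935,"dy": 0.24,"dz": 0,"rx": 0,"ry": 0,"rz": 0,"fingers": -0.8},
    {"dx": 0.935,"dy": 0.24,"dz": 0,"rx": 0,"ry": 0,"rz": 0,"fingers": -0.8},
    {"dx": 0.935,"dy": 0.24,"dz": 0,"rx": 0,"ry": 0,"rz": 0,"fingers": -0.8},
    {"dx": 0.935,"dy": 0.24,"dz": 0,"rx": 0,"ry": 0,"rz": 0,"fingers": -0.8},
    {"dx": 0.935,"dy": 0.24,"dz": 0,"rx": 0,"ry": 0,"rz": 0,"fingers": -0.8},
    {"dx": 0.935,"dy": 0.24,"dz": 0,"rx": 0,"ry": 0,"rz": 0,"fingers": -0.8},
    {"dx": 0.935,"dy": 0.24,"dz": 0,"rx": 0,"ry": 0,"rz": 0,"fingers": -0.8}
  ]
}}

```text
time_s: 64.88
tool_pos: [0.5767, 0.017, 0.1808]
tool_rot: [179.9, 0.0, 96.1]
force: [0.7, 0.2, 0.0]
grip_width: 0.0784
```

Emit:
{"fn": "carry_out", "kwargs": {
  "plan": [
    {"dx": 0.935,"dy": 0.24,"dz": 0,"rx": 0,"ry": 0,"rz": 0,"fingers": -0.8},
    {"dx": 0.935,"dy": 0.24,"dz": 0,"rx": 0,"ry": 0,"rz": 0,"fingers": -0.8},
    {"dx": 0.935,"dy": 0.24,"dz": 0,"rx": 0,"ry": 0,"rz": 0,"fingers": -0.8},
    {"dx": 0.935,"dy": 0.24,"dz": 0,"rx": 0,"ry": 0,"rz": 0,"fingers": -0.8},
    {"dx": 0.935,"dy": 0.24,"dz": 0,"rx": 0,"ry": 0,"rz": 0,"fingers": -0.8},
    {"dx": 0.935,"dy": 0.24,"dz": 0,"rx": 0,"ry": 0,"rz": 0,"fingers": -0.8},
    {"dx": 0.935,"dy": 0.24,"dz": 0,"rx": 0,"ry": 0,"rz": 0,"fingers": -0.8},
    {"dx": 0.935,"dy": 0.24,"dz": 0,"rx": 0,"ry": 0,"rz": 0,"fingers": -0.8},
    {"dx": 0.935,"dy": 0.24,"dz": 0,"rx": 0,"ry": 0,"rz": 0,"fingers": -0.8},
    {"dx": 0.935,"dy": 0.24,"dz": 0,"rx": 0,"ry": 0,"rz": 0,"fingers": -0.8},
    {"dx": 0,"dy": 0,"dz": 0,"rx": 0,"ry": 0,"rz": 0,"fingers": -0.8},
    {"dx": 0,"dy": 0,"dz": 0,"rx": 0,"ry": 0,"rz": 0,"fingers": -0.8}
  ]
}}

```text
time_s: 66.38
tool_pos: [0.6185, 0.3016, 0.1801]
tool_rot: [180.0, 0.1, 96.1]
force: [0.2, -0.0, -1.0]
grip_width: 0.0782
```

```bash
 python3 snap.py w25 wrist;python3 go.py .619 .3003 .029 96.1; python3 - <<'E'
from h import *
d=dict(np.load("pics/w25.npz"))
print(w2p(d,[[.619,.3003,.071]]))
E
```

```text
t 66.42 pos [0.6187 0.301  0.1802] rot [1.7998e+02 7.0000e-02 9.6020e+01] w 0.0781 q7 -33.3 F [ 0.1 -0.6 -0.2]
rz -0.01 then total dx -0.02 dy 0.01 dz 5.04
[[321.52539838 192.30314773]]
```

View pics/w25.png

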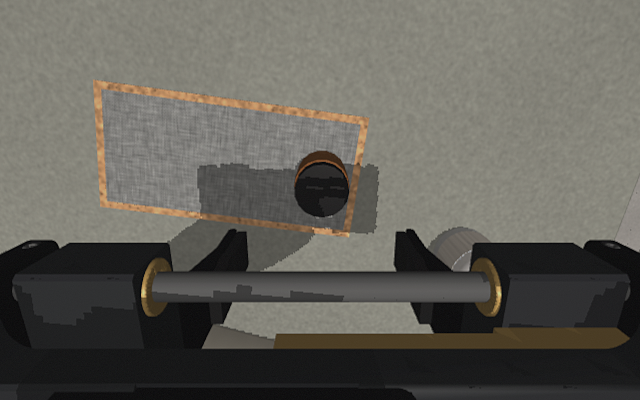

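Jar lid at (322,190) matches the prediction; grasp.

Emit:
{"fn": "carry_out", "kwargs": {
  "plan": [
    {"dx": -0.02,"dy": 0.01,"dz": 0.9,"rx": 0,"ry": 0,"rz": 0,"fingers": -0.8},
    {"dx": 0,"dy": 0,"dz": 0.9,"rx": 0,"ry": 0,"rz": 0,"fingers": -0.8},
    {"dx": 0,"dy": 0,"dz": 0.9,"rx": 0,"ry": 0,"rz": 0,"fingers": -0.8},
    {"dx": 0,"dy": 0,"dz": 0.9,"rx": 0,"ry": 0,"rz": 0,"fingers": -0.8},
    {"dx": 0,"dy": 0,"dz": 0.9,"rx": 0,"ry": 0,"rz": 0,"fingers": -0.8},
    {"dx": 0,"dy": 0,"dz": 0.52,"rx": 0,"ry": 0,"rz": 0,"fingers": -0.8},
    {"dx": 0,"dy": 0,"dz": 0,"rx": 0,"ry": 0,"rz": 0,"fingers": -0.8},
    {"dx": 0,"dy": 0,"dz": 0,"rx": 0,"ry": 0,"rz": 0,"fingers": 1},
    {"dx": 0,"dy": 0,"dz": 0,"rx": 0,"ry": 0,"rz": 0,"fingers": 1},
    {"dx": 0,"dy": 0,"dz": 0,"rx": 0,"ry": 0,"rz": 0,"fingers": 1},
    {"dx": 0,"dy": 0,"dz": 0,"rx": 0,"ry": 0,"rz": 0,"fingers": 1},
    {"dx": 0,"dy": 0,"dz": 0,"rx": 0,"ry": 0,"rz": 0,"fingers": 1}
  ]
}}

```text
time_s: 67.92
tool_pos: [0.6189, 0.3021, 0.0299]
tool_rot: [180.0, -0.0, 96.1]
force: [0.5, -0.1, 3.1]
grip_width: 0.0494
```

```bash
python3 go.py .5458 -.3912 .19 96.1
```

```text
t 67.92 pos [0.6189 0.3021 0.0299] rot [ 1.7995e+02 -1.0000e-02  9.6100e+01] w 0.0494 q7 -36.4 F [ 0.5 -0.1  3.1]
rz 0.0 then total dx -22.72 dy -4.88 dz -5.34
```

Emit:
{"fn": "carry_out", "kwargs": {
  "plan": [
    {"dx": 0,"dy": 0,"dz": -0.89,"rx": 0,"ry": 0,"rz": 0,"fingers": 1},
    {"dx": 0,"dy": 0,"dz": -0.89,"rx": 0,"ry": 0,"rz": 0,"fingers": 1},
    {"dx": 0,"dy": 0,"dz": -0.89,"rx": 0,"ry": 0,"rz": 0,"fingers": 1},
    {"dx": 0,"dy": 0,"dz": -0.89,"rx": 0,"ry": 0,"rz": 0,"fingers": 1},
    {"dx": 0,"dy": 0,"dz": -0.89,"rx": 0,"ry": 0,"rz": 0,"fingers": 1},
    {"dx": 0,"dy": 0,"dz": -0.89,"rx": 0,"ry": 0,"rz": 0,"fingers": 1},
    {"dx": -0.947,"dy": -0.203,"dz": 0,"rx": 0,"ry": 0,"rz": 0,"fingers": 1},
    {"dx": -0.947,"dy": -0.203,"dz": 0,"rx": 0,"ry": 0,"rz": 0,"fingers": 1},
    {"dx": -0.947,"dy": -0.203,"dz": 0,"rx": 0,"ry": 0,"rz": 0,"fingers": 1},
    {"dx": -0.947,"dy": -0.203,"dz": 0,"rx": 0,"ry": 0,"rz": 0,"fingers": 1},
    {"dx": -0.947,"dy": -0.203,"dz": 0,"rx": 0,"ry": 0,"rz": 0,"fingers": 1},
    {"dx": -0.947,"dy": -0.203,"dz": 0,"rx": 0,"ry": 0,"rz": 0,"fingers": 1}
  ]
}}

```text
time_s: 69.42
tool_pos: [0.5997, 0.1275, 0.1889]
tool_rot: [-179.9, 0.0, 96.1]
force: [0.2, 0.1, -1.6]
grip_width: 0.0492
```

Emit:
{"fn": "carry_out", "kwargs": {
  "plan": [
    {"dx": -0.947,"dy": -0.203,"dz": 0,"rx": 0,"ry": 0,"rz": 0,"fingers": 1},
    {"dx": -0.947,"dy": -0.203,"dz": 0,"rx": 0,"ry": 0,"rz": 0,"fingers": 1},
    {"dx": -0.947,"dy": -0.203,"dz": 0,"rx": 0,"ry": 0,"rz": 0,"fingers": 1},
    {"dx": -0.947,"dy": -0.203,"dz": 0,"rx": 0,"ry": 0,"rz": 0,"fingers": 1},
    {"dx": -0.947,"dy": -0.203,"dz": 0,"rx": 0,"ry": 0,"rz": 0,"fingers": 1},
    {"dx": -0.947,"dy": -0.203,"dz": 0,"rx": 0,"ry": 0,"rz": 0,"fingers": 1},
    {"dx": -0.947,"dy": -0.203,"dz": 0,"rx": 0,"ry": 0,"rz": 0,"fingers": 1},
    {"dx": -0.947,"dy": -0.203,"dz": 0,"rx": 0,"ry": 0,"rz": 0,"fingers": 1},
    {"dx": -0.947,"dy": -0.203,"dz": 0,"rx": 0,"ry": 0,"rz": 0,"fingers": 1},
    {"dx": -0.947,"dy": -0.203,"dz": 0,"rx": 0,"ry": 0,"rz": 0,"fingers": 1},
    {"dx": -0.947,"dy": -0.203,"dz": 0,"rx": 0,"ry": 0,"rz": 0,"fingers": 1},
    {"dx": -0.947,"dy": -0.203,"dz": 0,"rx": 0,"ry": 0,"rz": 0,"fingers": 1}
  ]
}}

```text
time_s: 70.92
tool_pos: [0.5633, -0.2188, 0.1889]
tool_rot: [-179.9, -0.0, 96.1]
force: [-0.2, 0.5, -2.2]
grip_width: 0.0493
```

Emit:
{"fn": "carry_out", "kwargs": {
  "plan": [
    {"dx": -0.947,"dy": -0.203,"dz": 0,"rx": 0,"ry": 0,"rz": 0,"fingers": 1},
    {"dx": -0.947,"dy": -0.203,"dz": 0,"rx": 0,"ry": 0,"rz": 0,"fingers": 1},
    {"dx": -0.947,"dy": -0.203,"dz": 0,"rx": 0,"ry": 0,"rz": 0,"fingers": 1},
    {"dx": -0.947,"dy": -0.203,"dz": 0,"rx": 0,"ry": 0,"rz": 0,"fingers": 1},
    {"dx": -0.947,"dy": -0.203,"dz": 0,"rx": 0,"ry": 0,"rz": 0,"fingers": 1},
    {"dx": -0.947,"dy": -0.203,"dz": 0,"rx": 0,"ry": 0,"rz": 0,"fingers": 1},
    {"dx": 0,"dy": 0,"dz": 0,"rx": 0,"ry": 0,"rz": 0,"fingers": 1},
    {"dx": 0,"dy": 0,"dz": 0,"rx": 0,"ry": 0,"rz": 0,"fingers": 1}
  ]
}}

```text
time_s: 71.92
tool_pos: [0.5458, -0.3904, 0.1889]
tool_rot: [-180.0, -0.1, 96.1]
force: [0.6, -0.9, -1.9]
grip_width: 0.0492
```

```bash
 python3 snap.py w26 wrist;python3 go.py .5458 -.3912 .0305 96.1
```

```text
t 71.97 pos [ 0.5462 -0.3899  0.1892] rot [-1.80e+02 -8.00e-02  9.62e+01] w 0.0497 q7 33.8 F [-0.7 -0.6 -0.9]
rz 0.01 then total dx -0.04 dy -0.02 dz 5.29
```

View pics/w26.png

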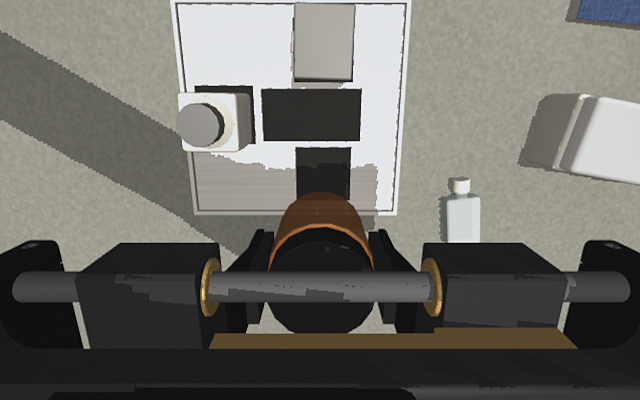

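Emit:
{"fn": "carry_out", "kwargs": {
  "plan": [
    {"dx": 0,"dy": -0.01,"dz": 0.9,"rx": 0,"ry": 0,"rz": 0,"fingers": 1},
    {"dx": 0,"dy": 0,"dz": 0.9,"rx": 0,"ry": 0,"rz": 0,"fingers": 1},
    {"dx": 0,"dy": 0,"dz": 0.9,"rx": 0,"ry": 0,"rz": 0,"fingers": 1},
    {"dx": 0,"dy": 0,"dz": 0.9,"rx": 0,"ry": 0,"rz": 0,"fingers": 1},
    {"dx": 0,"dy": 0,"dz": 0.8,"rx": 0,"ry": 0,"rz": 0,"fingers": 1},
    {"dx": 0,"dy": 0,"dz": 0.5,"rx": 0,"ry": 0,"rz": 0,"fingers": 1},
    {"dx": 0,"dy": 0,"dz": 0.25,"rx": 0,"ry": 0,"rz": 0,"fingers": 1},
    {"dx": 0,"dy": 0,"dz": 0.1,"rx": 0,"ry": 0,"rz": 0,"fingers": 1},
    {"dx": 0,"dy": 0,"dz": 0.03,"rx": 0,"ry": 0,"rz": 0,"fingers": 1},
    {"dx": 0,"dy": 0,"dz": 0,"rx": 0,"ry": 0,"rz": 0,"fingers": 1},
    {"dx": 0,"dy": 0,"dz": 0,"rx": 0,"ry": 0,"rz": 0,"fingers": 1}
  ]
}}

```text
time_s: 73.35
tool_pos: [0.5457, -0.3919, 0.0317]
tool_rot: [180.0, 0.0, 96.1]
force: [-0.1, 0.6, -2.2]
grip_width: 0.0493
```

Emit:
{"fn": "carry_out", "kwargs": {
  "plan": [
    {"dx": 0.02,"dy": 0,"dz": 0.04,"rx": 0,"ry": 0,"rz": 0,"fingers": 1},
    {"dx": 0,"dy": 0,"dz": 0.02,"rx": 0,"ry": 0,"rz": 0,"fingers": 1},
    {"dx": 0,"dy": 0,"dz": 0,"rx": 0,"ry": 0,"rz": 0,"fingers": 1}
  ]
}}

```text
time_s: 73.72
tool_pos: [0.5457, -0.3916, 0.0309]
tool_rot: [180.0, 0.1, 96.1]
force: [-2.0, 0.1, 5.5]
grip_width: 0.049
```

Emit:
{"fn": "carry_out", "kwargs": {
  "plan": [
    {"dx": 0,"dy": 0,"dz": 0,"rx": 0,"ry": 0,"rz": 0,"fingers": 0},
    {"dx": 0,"dy": 0,"dz": 0,"rx": 0,"ry": 0,"rz": 0,"fingers": -0.8},
    {"dx": 0,"dy": 0,"dz": 0,"rx": 0,"ry": 0,"rz": 0,"fingers": -0.8},
    {"dx": 0,"dy": 0,"dz": 0,"rx": 0,"ry": 0,"rz": 0,"fingers": -0.8},
    {"dx": 0,"dy": 0,"dz": -0.5,"rx": 0,"ry": 0,"rz": 0,"fingers": -0.8},
    {"dx": 0,"dy": 0,"dz": -0.9,"rx": 0,"ry": 0,"rz": 0,"fingers": -0.8},
    {"dx": 0,"dy": 0,"dz": -0.9,"rx": 0,"ry": 0,"rz": 0,"fingers": -0.8},
    {"dx": 0,"dy": 0,"dz": -0.9,"rx": 0,"ry": 0,"rz": 0,"fingers": -0.8},
    {"dx": 0,"dy": 0,"dz": -0.9,"rx": 0,"ry": 0,"rz": 0,"fingers": -0.8},
    {"dx": 0,"dy": 0,"dz": -0.9,"rx": 0,"ry": 0,"rz": 0,"fingers": -0.8}
  ]
}}

```text
time_s: 74.97
tool_pos: [0.5456, -0.391, 0.1816]
tool_rot: [179.9, 0.1, 96.1]
force: [-0.4, -0.5, 0.4]
grip_width: 0.0783
```

Emit:
{"fn": "carry_out", "kwargs": {
  "plan": [
    {"dx": -1,"dy": -0.5,"dz": 0,"rx": 0,"ry": 0,"rz": 0,"fingers": -0.8},
    {"dx": -1,"dy": -0.5,"dz": 0,"rx": 0,"ry": 0,"rz": 0,"fingers": -0.8},
    {"dx": -1,"dy": -0.5,"dz": 0,"rx": 0,"ry": 0,"rz": 0,"fingers": -0.8},
    {"dx": -1,"dy": -0.5,"dz": 0,"rx": 0,"ry": 0,"rz": 0,"fingers": -0.8},
    {"dx": -1,"dy": -0.7,"dz": 0,"rx": 0,"ry": 0,"rz": 0,"fingers": -0.8},
    {"dx": -1,"dy": -0.7,"dz": 0,"rx": 0,"ry": 0,"rz": 0,"fingers": -0.8},
    {"dx": -1,"dy": -0.7,"dz": 0,"rx": 0,"ry": 0,"rz": 0,"fingers": -0.8},
    {"dx": -1,"dy": -0.7,"dz": 0,"rx": 0,"ry": 0,"rz": 0,"fingers": -0.8},
    {"dx": 0,"dy": 0,"dz": 0,"rx": 0,"ry": 0,"rz": 0,"fingers": -0.8},
    {"dx": 0,"dy": 0,"dz": 0,"rx": 0,"ry": 0,"rz": 0,"fingers": -0.8}
  ]
}}

```text
time_s: 76.22
tool_pos: [0.4285, -0.6443, 0.18]
tool_rot: [179.9, -0.0, 96.1]
force: [0.8, 0.6, 0.0]
grip_width: 0.0779
```

```bash
 python3 snap.py t27 top;python3 snap.py s27 scene;python3 go.py .5458 -.3912 .03 96.1; python3 - <<'E'
from h import *
a=np.load("pics/top0.npz")["color"];d=np.load("pics/t27.npz")["color"]
A=cv2.resize(a[130:270,350:470,::-1],None,fx=3.2,fy=3.2,interpolation=2);B=cv2.resize(d[130:270,350:470,::-1],None,fx=3.2,fy=3.2,interpolation=2)
cv2.imwrite("pics/c27.png",np.hstack([A,B]))
crop("pics/d27.png",d,130,60,450,265,2.5)
E
```

```text
t 76.33 pos [ 0.4294 -0.6435  0.1801] rot [ 1.7992e+02 -1.0000e-02  9.6240e+01] w 0.0785 q7 55.8 F [-0.4 -0.4  0.5]
rz 0.01 then total dx 7.95 dy 4.75 dz 5.00
```

View pics/c27.png

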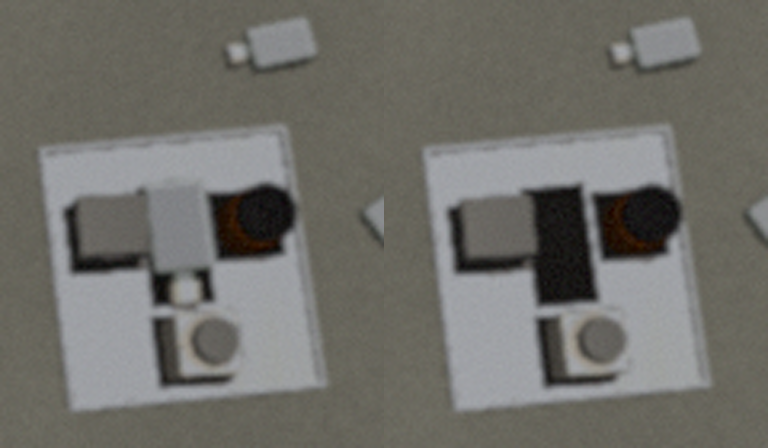

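View pics/d27.png

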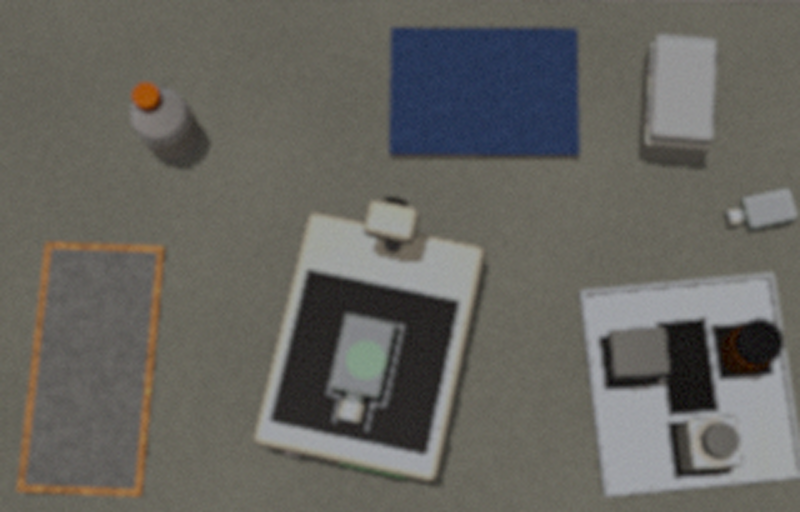

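```bash
python3 -c "
from cell import ticket
print(ticket.sign_off())"
```

```text
the job is handed in; nothing more can be done
None
```

I moved the bottle, slide box and jar to the mat, then laid the flask on the stage over the window with its cap at the narrow end. After that I returned the three items to their own seats on the tray and handed the job in at about 76 s of the 147 s allowed. No verdict is reported.

- **Flask:** my measurements put its centre about 1 to 4 mm from the window centre, within about 1° of the stage axis, flat and released. The top camera gave about 1 mm and the wrist camera about 4 mm. Both are inside the 12 mm limit, and the difference is roughly what the 2 mm calibration would allow.
- **Bottle, jar and slide box:** compared with the first top picture, each is within about 2 mm of its starting place and turned as before, upright and released.
- **Media bottle, notebook and tip box:** they look unmoved by eye in the last top picture. I did not measure their positions.
- **Arm:** it stood clear of everything at hand-in, and the largest force I saw in the readings was about 6 N.

The only check that disagreed was the two cameras on the flask position. One early move call was refused because every row must include all its numbers, and nothing moved on it.

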